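# Lock the figure case with the curved pin

### The arm

A 6-joint arm with a two-finger parallel gripper is mounted at the origin on the work surface. World frame = base frame: x ahead of the robot, y to its left, z up, the work surface at z = 0. Lengths are in m, angles in rad, forces in N, time in s.
With the tool pointing down it reaches from about 0.35 to 0.85 m from the base axis. Payload 8.1 kg.
Tool frame: the origin (TCP) lies at the very end of the fingers, on their centre line; the grasp point (between the pads) lies 19 mm behind it; x points along the fingers, y is the direction in which the jaws open and shut, and the axes are right-handed (so a half turn about x gives the same grasp; the last joint's range is limited). The gripper opens to 93 mm and grips with 3 to 60 N. Pads are 15 mm wide; open, the fingers measure 128 mm over their backs; the gripper's body (75 mm by 188 mm) begins 65 mm behind the grasp point.
Start: joints at [1.18, 0.13, 1.488, -0, 1.523, -0.085], TCP at [0.181, 0.572, 0.219] pointing down, gripper open.
Joint ranges: [-2.96, 2.96], [-0.89, 2.26], [0.02, 2.5], [-1.34, 4.48], [0, 2.73], [-2.66, 2.66]. Speed limits (rad/s): [2.39, 2.39, 2.79, 3.14, 3.14, 3.14].

### API

Orientations are given as a rotation vector (axis times angle).
In Python, from rig import bot gives the robot as it stands.
- The arm moves only by the tool apply_moves, never from a script. Its argument "moves" is a list of rows, each an object with "jaw": the gripper command: -1 is fully open, 1 is shut, values between are in proportion; "slide": the shift along the tool's x, y, z in m, a list of three; "yaw": the turn about the tool's x in degrees. In form: [{"jaw": jaw, "slide": [dx, dy, dz], "yaw": yaw}, ...]. A call has 1 to 12 rows; each row is the pose to reach, as a shift and turn from the pose measured when the call began, along the tool's axes at that moment; what a row does not reach only later rows make up. A row lasts 1/10 s, in which the tool goes at most 50 mm and 8.59 degrees, less where a joint would pass 70% of its speed; a pose out of reach is approached as far as the arm can. A call with a gripper value outside its range is refused whole. The fingers move at their own pace and stop on an object; the grip force is fixed at half the most. Time passes only in rows, so rows that repeat a pose let the fingers close. It gives the time, the measured TCP pose, the force and the opening at its end, in the units of the state.
- bot.state(): the state, without advancing time (a new reading comes with each control period).
- bot.read_camera(name): name is "scene" or "top" or "wrist"; returns a dict with "img" (384x512x3 uint8, blue, green, red), "range_z" (384x512 float32, m along the optical axis (not along the pixel's ray), 0 where there is no reading), "vertical_fov" (degrees; the focal length in pixels is half the picture's height over the tangent of half this angle, whatever the lens; pixels are square), "cx", "cy" (the principal point, pixels), "world_to_cam" (4x4, takes a point from world to camera coordinates). Camera axes: x right, y up, looking along -z (the intrinsics and any distortion apply to the point x, -y, -z); pixel columns grow to the right and rows downward; lengths in m; the calibration is good to about 2 mm. A picture is of the moment at which its call begins.
- bot.sign_off(): hands the job in, once; it reports no verdict.
Trained networks look in the newest picture that a camera, given by its name, has taken for a name from the list of things; names that differ only in an ending like _2 or _b are one class to them, and where a whole thing is asked for, a point or a joint stands for the part that bears it (a point fixed in the world has none). Each returns a list of dicts, best first, with "p" (0 to 1); they miss things now and then, are a little off and sometimes report something else, mostly with a low value. They report only what shows in the picture. A call takes as long as a camera call. They do not tell look-alikes from the thing itself.
- bot.look_for(thing, camera): "location" ([x, y, z] in m, in the coordinates of the camera as it stood for that picture, good to about 4 mm: the middle of the surface that is visible of it).
The state is a dict: "time": time; "q": joint angles; "qvel": joint speeds; "joint_torque": joint torques, N m; "tcp_pos": TCP position; "ee_rot": TCP orientation; "force": force on the tool from outside, world axes, zero at the start; "torque": the same for the moment, N m; "width": finger opening in m.
Only numpy, scipy, OpenCV 4.12 (cv2) and the standard library are available. Lean on these libraries where they do the work, as an engineer would, in place of code of your own. Each camera call takes 0.05 s, during which the arm holds its last target. There are 200 camera calls.

### The job

Lock the aluminium figure case: slide the red-knobbed bolt fully home, then pass the curved steel pin by its orange handle through the fixed brass ring and on through the bolt's ring, turning it along its own arc, until its collar seats against the fixed ring. Press the collar against that ring for half a second with a steady push of about 8 N (the pin must never bear on the case or its rings with 25 N or more), then let go, leaving the pin standing on its foot on the lid. Leave the paint bottle, the grey figure and the cup standing where they are.

Things in the scene. Friction and masses are not known exactly. Their poses are not given: they have to be found in the camera images.
- case: Flat aluminium case fixed on the desk, 240 (x) x 320 (y) x 50 mm, blue band round its foot. Origin: centre of its underside; z up; its lid is the plane z = 50 mm. On the lid stand the fixed ring (staple) and the bolt.
- lock_centre (a point): Point over the lid, 14 mm above it, at (0, -65, 64) mm in the case's frame and with the case's axes: the centre of the 45 mm radius level circle on which both ring holes lie (bolt home). Polar angles below are about it, from the case's +x, counter-clockwise from above.
- staple: Mount of the fixed upright brass ring (wire 5 mm, outer diameter 22 mm, clear hole 11.4 mm, top 25 mm above the lid). Origin: middle of the mount, 14 mm above the lid, polar angle 63.2 degrees on the circle; x radially outward, y along the hole (the way the pin goes in). The ring is screwed tight in a slot: it stands up to 6 mm either way along y from this point, and no pose tells where.
- bolt_eye (a point): Centre of the bolt's own brass ring (same ring size; its hole lies along the case's x axis). With the bolt home it lies at polar angle 90 degrees on the circle, i.e. 45 mm from lock_centre in the case's +y; case axes.
- bolt_grip (a point): On the bolt's red knob, an upright block 16 x 16 x 34 mm whose foot is 5 mm and top 39 mm above the lid; the point is 24 mm above the lid, 80 mm in the case's +y from bolt_eye. Case axes. A steel bridge 62 mm high above the desk (12 mm above the lid) spans the bolt's tongue 105 mm in +y from lock_centre.
- bolt (a joint): Travel of the bolt (m): grows as it slides in the case's -y direction; 0 drawn back, 0.040 fully home against a hard stop. About 2 N of friction; it stays where it is left. Not home, its ring is out of line and blocks the pin.
- pin_grip (a point): Centre of the loose pin's orange handle: an upright block 16 x 16 mm that reaches from 5 mm to 47 mm above the pin's underside; this point is 26 mm above the underside. The pin (0.18 kg, give or take) stands on a round foot, 36 mm diameter, 5 mm high, centred under the handle. Its axes are the pin's: z up, x away from pin_centre.
- pin_centre (a point): Centre of the pin's arc, 45 mm from the handle's axis in the pin's -x, 14 mm above its underside; pin's axes. The 8 mm round steel bar starts in the handle at arc angle 0 and runs level, counter-clockwise from above, on a 45 mm radius about this point to its tip at 130 degrees. Going in, this point stays on lock_centre.
- pin_tip (a point): Centre of the bar's rounded end (radius 4 mm) at arc angle 130 degrees, 14 mm above the pin's underside. The pin goes in by turning counter-clockwise about lock_centre, foot on or just above the lid, and ends with its handle at polar angle 0, give or take 8 degrees as the fixed ring stands. Side play in the holes: 1.7 mm.
- paint: Small paint bottle with green label, 32 mm diameter, 75 mm tall, loose; origin under its foot. Bystander.
- figure: Grey painted figure, 40 mm diameter base, 96 mm tall, loose; origin under its foot. Bystander.
- cup: White cup, 70 mm diameter, 80 mm tall, loose; origin under its foot. Bystander.
- collar: The pin's collar, fixed on it: dark disc round the bar, 18 mm diameter, 5 mm thick; its front face, looking toward the tip, is at arc angle 60 degrees. Origin: the disc's centre, 2.5 mm behind that face; y along the bar toward the tip. It meets the ring when its face is 2.5 mm before the ring's centre: feel for it.
There are look-alikes about, which are no part of the job. What is shaped like the part that bears pin_grip but green or pink is not meant.

How it is judged:
By the outcome, as a careful person would: the job done as asked, in the order asked, and still so for the second after the job is handed in, with the robot touching nothing.
It also fails if it takes over 72 s, if anything falls off the work surface, if the arm or the gripper's body presses on something with over 40 N, if the wrist force passes 120 N, or if a joint passes its speed limit or range.

## Working session

There is one attempt and no reset: what is moved stays moved. The work goes in short steps, Python scripts to look and compute and a tool call to move; the robot and the scene stay as the last step left them, time stands still between calls to the robot, and variables do not carry over. Pictures are saved under pics/ and viewed, about 8 in all and at most 12, crops included, and the job is handed in when it is done.

Besides the shell and the picture viewer there is one more tool, called after "Call:" as name(argument=value, ...) on one line, values as JSON. apply_moves: Moves the arm, as the interface text tells. Its arguments: {"type":"object","properties":{"moves":{"type":"array"}},"required":["moves"]}

```bash
mkdir -p pics; ls; cat > h.py <<'E'
import numpy as np, cv2
from rig import bot
from scipy.spatial.transform import Rotation as R
def cam(n):
    c=bot.read_camera(n); c['f']=c['img'].shape[0]/2/np.tan(np.radians(c['vertical_fov'])/2); c['n']=n
    c['T']=np.linalg.inv(c['world_to_cam']); return c
def w2p(c,p):
    q=c['world_to_cam']@np.append(p,1); return np.array([c['cx']+c['f']*q[0]/-q[2], c['cy']-c['f']*q[1]/-q[2]])
def cloud(c):
    z=c['range_z']; v,u=np.mgrid[:z.shape[0],:z.shape[1]]
    P=np.stack([(u-c['cx'])/c['f']*z,-(v-c['cy'])/c['f']*z,-z],-1)
    return P@c['T'][:3,:3].T+c['T'][:3,3]
def look(c,t):
    return [(round(d['p'],2),(c['T']@np.append(d['location'],1))[:3]) for d in bot.look_for(t,c['n'])]
E
python3 - <<'E'
from h import *
np.set_printoptions(precision=4,suppress=True)
s=bot.state(); print(s)
for n in('scene','top'):
    c=cam(n); cv2.imwrite(f'pics/{n}0.png',c['img']); print(n,c['f'],c['cx'],c['cy'],{k for k in c},c['T'])
    for t in ['case','staple','bolt_eye','bolt_grip','pin_grip','pin_tip','collar','paint','figure','cup']:
        for p,w in look(c,t): print(t,p,w,w2p(c,w).round())
E
```

```text
pics
{'time': 0.0, 'q': array([ 1.1796,  0.1312,  1.4893,  0.    ,  1.523 , -0.0854]), 'qvel': array([-0.0004,  0.0015, -0.0004, -0.0009, -0.0015, -0.002 ]), 'joint_torque': array([ -0.0022, -55.9823, -49.175 ,   0.0765,   0.035 ,  -0.0001]), 'tcp_pos': array([0.1804, 0.5716, 0.2176]), 'ee_rot': array([ 0.2386,  1.5579, -0.2414]), 'force': array([-0.6953, -0.4104, -0.1343]), 'torque': array([0.0365, 0.0052, 0.0127]), 'width': 0.09311321114507772}
scene 448.3161990956455 256.672960899256 193.96030645537755 {'f', 'T', 'world_to_cam', 'range_z', 'n', 'vertical_fov', 'cy', 'img', 'cx'} [[ 0.6726 -0.5887  0.4484  1.0385]
 [ 0.7398  0.5209 -0.4258 -0.6449]
 [ 0.0171  0.6181  0.7859  1.137 ]
 [ 0.      0.      0.      1.    ]]
staple 0.38 [0.5464 0.0968 0.0555] [321. 192.]
bolt_eye 0.46 [0.5416 0.1973 0.0574] [341. 174.]
bolt_grip 0.71 [0.5361 0.1979 0.0583] [340. 173.]
pin_grip 0.88 [ 0.4509 -0.6015  0.0186] [109. 319.]
pin_grip 0.61 [ 0.4727 -0.2032  0.0508] [232. 231.]
pin_grip 0.59 [ 0.2152 -0.2768  0.0193] [161. 199.]
pin_grip 0.51 [ 0.6464 -0.1215  0.0198] [293. 260.]
pin_grip 0.48 [ 
[... 687 characters left out ...]
0204  0.0668  0.9976  1.3944]
 [ 0.      0.      0.      1.    ]]
case 0.87 [0.524  0.1211 0.0521] [196. 170.]
staple 0.4 [0.551  0.0984 0.0538] [202. 163.]
bolt_eye 0.67 [0.5336 0.1895 0.0575] [177. 168.]
pin_grip 0.63 [ 0.4385 -0.5987  0.0193] [392. 189.]
pin_grip 0.63 [ 0.2146 -0.2745  0.0221] [307. 252.]
pin_grip 0.45 [ 0.6304 -0.1161  0.0168] [260. 142.]
pin_tip 0.7 [ 0.2133 -0.275   0.0213] [307. 252.]
pin_tip 0.52 [ 0.6116 -0.2565  0.0197] [298. 145.]
pin_tip 0.45 [ 0.6331 -0.1182  0.0164] [261. 141.]
pin_tip 0.44 [ 0.4393 -0.6     0.0212] [393. 188.]
figure 0.5 [0.4708 0.3941 0.0475] [123. 187.]
cup 0.7 [ 0.4449 -0.4046  0.039 ] [341. 188.]
cup 0.29 [0.5479 0.098  0.0542] [202. 164.]
```

```bash
python3 - <<'E'
import cv2
a=cv2.imread('pics/scene0.png'); cv2.imwrite('pics/s1.png',cv2.resize(a[100:390,80:420],None,fx=2.3,fy=2.05,interpolation=cv2.INTER_CUBIC)[:600,:800])
a=cv2.imread('pics/top0.png'); cv2.imwrite('pics/t1.png',cv2.resize(a[100:300,100:410],None,fx=2.5,fy=2.5,interpolation=cv2.INTER_CUBIC))
E
```

```text
(no output)
```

View pics/s1.png

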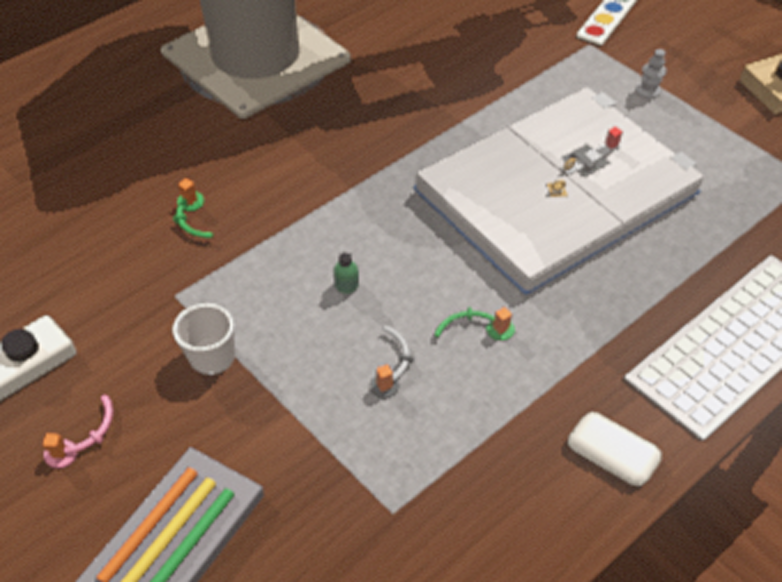

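View pics/t1.png

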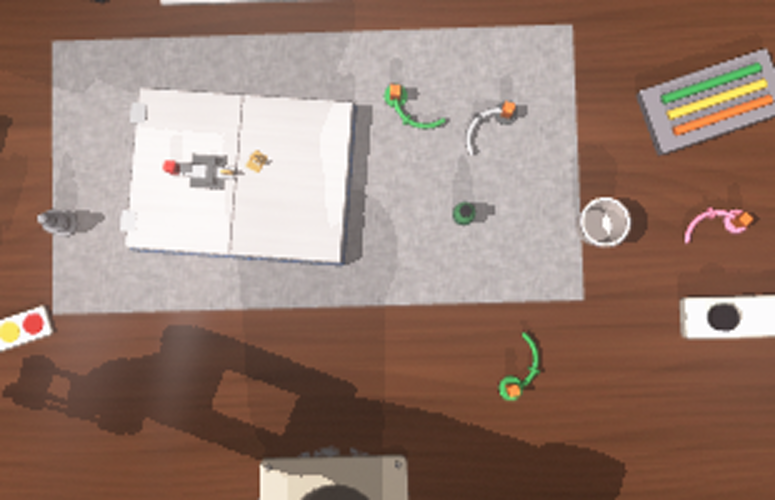

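Candidates for the pin, as scene pixels: green (162,197), green (294,258), pink (107,318) and bare steel (246,284). I choose the steel one. The closer check comes from the wrist camera; the case comes first.

```bash
cat >> h.py <<'E'
np.set_printoptions(precision=4,suppress=True)
def plan(pos,ang):
    """pos: TCP target; ang: world angle (deg) of jaw axis (mod 180)"""
    s=bot.state(); M=R.from_rotvec(s['ee_rot']).as_matrix()
    sl=M.T@(np.array(pos)-s['tcp_pos'])
    d=M.T@np.array([np.cos(np.radians(ang)),np.sin(np.radians(ang)),0])
    y=np.degrees(np.arctan2(d[2],d[1])); y=(y+90)%180-90
    print('slide(mm)',sl*1e3,'yaw',y,'rows>=',np.linalg.norm(sl)/.05,abs(y)/8.59)
def st():
    s=bot.state(); M=R.from_rotvec(s['ee_rot']).as_matrix()
    print('t',s['time'],'tcp',s['tcp_pos'],'q6',s['q'][5],'x',M[:,0],'jawang',np.degrees(np.arctan2(M[1,1],M[0,1])),'F',s['force'],'w',s['width'])
E
python3 - <<'E'
from h import *
st()
c=cam('wrist'); s=bot.state(); M=R.from_rotvec(s['ee_rot']).as_matrix()
print(c['f'],M.T@(c['T'][:3,3]-s['tcp_pos']),M.T@c['T'][:3,:3])
plan([0.50,0.10,0.30],0); plan([0.50,0.10,0.30],90)
E
```

```text
t 1.1 tcp [0.1806 0.5722 0.2186] q6 -0.08539245686912406 x [ 0.  0. -1.] jawang 72.47910040659305 F [-0.8343 -0.4597 -0.802 ] w 0.09298167314663626
281.16513453887893 [-0.1657 -0.0006 -0.0832] [[ 0.0001  0.2996 -0.9541]
 [ 1.     -0.0005 -0.0001]
 [-0.0005 -0.9541 -0.2996]]
slide(mm) [ -81.3547 -354.1233  446.7346] yaw 72.48047422380736 rows>= 11.516835752668296 8.43777348356314
slide(mm) [ -81.3547 -354.1233  446.7346] yaw -17.519525798844654 rows>= 11.516835752668296 2.0395257041728354
```

Call:
apply_moves(moves=[{"jaw": -1,"slide": [-0.015,-0.035,0.035],"yaw": 8},{"jaw": -1,"slide": [-0.02,-0.065,0.07],"yaw": 16},{"jaw": -1,"slide": [-0.02,-0.1,0.105],"yaw": 24},{"jaw": -1,"slide": [-0.02,-0.13,0.14],"yaw": 32},{"jaw": -1,"slide": [-0.02,-0.165,0.18],"yaw": 40},{"jaw": -1,"slide": [-0.02,-0.2,0.21],"yaw": 48},{"jaw": -1,"slide": [-0.02,-0.23,0.25],"yaw": 56},{"jaw": -1,"slide": [-0.02,-0.26,0.28],"yaw": 64},{"jaw": -1,"slide": [-0.02,-0.29,0.32],"yaw": 72},{"jaw": -1,"slide": [-0.02,-0.29,0.36],"yaw": 74},{"jaw": -1,"slide": [-0.02,-0.29,0.4],"yaw": 74.5},{"jaw": -1,"slide": [-0.02,-0.295,0.44],"yaw": 74.5}])

```text
time: 2.35
tcp_pos: [0.513, 0.1576, 0.2389]
ee_rot: [1.237, 1.192, -1.235]
force: [0.5, 1.3, 0.6]
width: 0.0931
```

```bash
python3 - <<'E'
from h import *
st()
for n in('wrist','top','scene'):
    c=cam(n); P=cloud(c); np.savez(f'{n}1.npz',**{k:v for k,v in c.items()})
    m=(c['range_z']>0)&(abs(P[...,2]-.05)<.006)&(abs(P[...,0]-.53)<.2)&(abs(P[...,1]-.12)<.25)
    Q=P[m]; print(n,m.sum(),np.median(Q[:,2]),cv2.minAreaRect(Q[:,:2].astype('f4')*1000), Q.min(0),Q.max(0))
    if n=='wrist':
        cv2.imwrite('pics/w1.png',cv2.resize(c['img'],None,fx=1.5,fy=1.5,interpolation=cv2.INTER_CUBIC))
        for t in ['staple','bolt_eye','bolt_grip']:
            for p,w in look(c,t): print(t,p,w,w2p(c,w).round())
E
```

```text
t 2.35 tcp [0.513  0.1576 0.2389] q6 0.2383400339967529 x [ 0.0009  0.0005 -1.    ] jawang -2.06925006769418 F [0.5171 1.3255 0.5515] w 0.09310847347428565
wrist 39661 0.04978432523098464 ((540.6029052734375, 92.90422058105469), (396.07684326171875, 266.38641357421875), 84.82032775878906) [ 0.397  -0.1151  0.0441] [0.6607 0.2996 0.056 ]
bolt_eye 0.92 [0.5325 0.1885 0.0557] [268. 150.]
bolt_grip 0.58 [0.5343 0.1882 0.0554] [269. 150.]
top 3818 0.05040258020294297 ((539.3113403320312, 95.88636779785156), (392.4304504394531, 266.78369140625), 84.2412338256836) [ 0.3968 -0.1119  0.044 ] [0.6535 0.3011 0.056 ]
scene 5573 0.05209691945222361 ((539.93408203125, 95.51870727539062), (401.5552673339844, 266.95037841796875), 85.18671417236328) [ 0.3981 -0.1153  0.0441] [0.6634 0.3027 0.056 ]
```

View pics/w1.png

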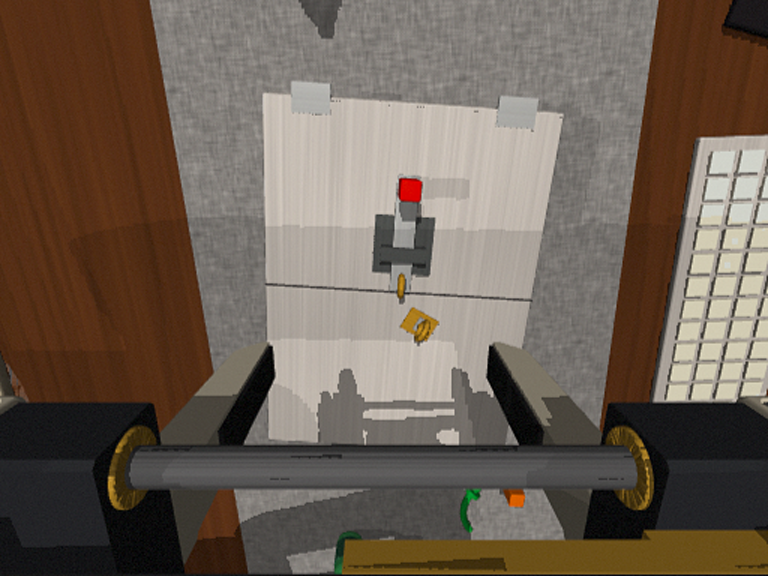

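The steel pin stays my choice. The wrist picture shows the red knob at (410,190), the bridge at (403,245), the bolt's ring at (401,287) and the fixed ring at (423,328), on a lid spanning columns 265–545. Next I fit the lid.

```bash
python3 - <<'E'
from h import *
c=dict(np.load('wrist1.npz')); P=cloud(c); img=c['img']; z=P[...,2]; valid=c['range_z']>0
m=(valid&(abs(z-.05)<.004)&(P[...,1]<.295)).astype('u1'); m=cv2.morphologyEx(m,cv2.MORPH_OPEN,np.ones((3,3)))
n,l,s,_=cv2.connectedComponentsWithStats(m); k=1+s[1:,4].argmax(); print(s[k]); L=l==k
Q=P[L]
A=np.c_[Q[:,:2],np.ones(len(Q))]; print('plane',np.linalg.lstsq(A,Q[:,2],rcond=None)[0])
def edge(side):
    pts=[]
    for r in range(75,215,2):
        u=np.where(L[r])[0]
        if len(u)>100: pts.append(P[r,u[0] if side<0 else u[-1],:2])
    pts=np.array(pts)
    for _ in range(4):
        p=np.polyfit(pts[:,1],pts[:,0],1); e=pts[:,0]-np.polyval(p,pts[:,1]); pts=pts[abs(e)<max(2*e.std(),.0008)]
    print('edge',side,p,np.degrees(np.arctan(p[0])),len(pts),e.std()); return p
a=edge(-1);b=edge(1)
pts=[]
for u in range(185,365,2):
    r=np.where(L[:,u])[0]
    if len(r): pts.append(P[r[0],u,:2])
pts=np.array(pts)
for _ in range(6):
    p=np.polyfit(pts[:,0],pts[:,1],1); e=pts[:,1]-np.polyval(p,pts[:,0]); pts=pts[abs(e)<max(1.5*e.std(),.001)]
print('far',p,np.degrees(np.arctan(p[0])),len(pts),e.std())
hsv=cv2.cvtColor(img,cv2.COLOR_BGR2HSV); box=np.zeros(L.shape,bool); box[100:245,230:320]=1
red=((hsv[...,0]<6)|(hsv[...,0]>174))&(hsv[...,1]>180)&box
t=red&(z>.084); print('knob top',P[t].mean(0),t.sum(),P[t].min(0),P[t].max(0))
br=(hsv[...,0]>12)&(hsv[...,0]<32)&(hsv[...,1]>120)&box
for nm,(r0,r1) in {'eye':(180,201),'staple':(203,232)}.items():
    w=br.copy(); w[:r0]=0; w[r1:]=0
    print(nm,w.sum(),'all',P[w].mean(0)); t=w&(z>.0675); print(' upper',t.sum(),P[t].mean(0),P[t].max(0),P[t].min(0))
    X=P[t][:,:2]; print(' PCA',np.linalg.svd(X-X.mean(0))[2][0])
E
```

```text
[  175    58   201   239 38796]
plane [0.0003 0.0002 0.0496]
edge -1 [0.0972 0.3992] 5.551106463395575 66 0.00046050154830811813
edge 1 [0.1011 0.6332] 5.774240531714712 63 0.0004606629112755017
far [-0.1007  0.3356] -5.749388602085821 61 0.00036608246972396426
knob top [0.5374 0.2183 0.0916] 201 [0.5163 0.2101 0.0858] [0.5451 0.2405 0.4046]
eye 69 all [0.5298 0.1403 0.0701]
 upper 55 [0.53   0.1398 0.0724] [0.5325 0.1479 0.0751] [0.5271 0.1303 0.0677]
 PCA [-0.1452 -0.9894]
staple 301 all [0.5453 0.101  0.0598]
 upper 56 [0.5463 0.1062 0.0901] [0.5536 0.2405 0.4046] [0.5163 0.0899 0.0682]
 PCA [ 0.2074 -0.9783]
```

```bash
python3 - <<'E'
from h import *
plan([.538,.222,.12],-5.7);plan([.538,.222,.068],-5.7)
E
```

```text
slide(mm) [118.6676  25.0032 -64.1209] yaw 3.695487305035954 rows>= 2.7436218489797386 0.43020806810663026
slide(mm) [170.6676  25.0218 -64.1097] yaw 3.695487305035954 rows>= 3.6804111700165114 0.43020806810663026
```

Call:
apply_moves(moves=[{"jaw": -1,"slide": [0.03,0.013,-0.032],"yaw": 3.7},{"jaw": -1,"slide": [0.06,0.025,-0.064],"yaw": 3.7},{"jaw": -1,"slide": [0.1,0.025,-0.064],"yaw": 3.7},{"jaw": -0.4,"slide": [0.14,0.025,-0.064],"yaw": 3.7},{"jaw": 0,"slide": [0.1705,0.025,-0.064],"yaw": 3.7},{"jaw": 0.3,"slide": [0.1705,0.025,-0.064],"yaw": 3.7},{"jaw": 1,"slide": [0.1705,0.025,-0.064],"yaw": 3.7},{"jaw": 1,"slide": [0.1705,0.025,-0.064],"yaw": 3.7},{"jaw": 1,"slide": [0.1705,0.025,-0.064],"yaw": 3.7},{"jaw": 1,"slide": [0.1705,0.025,-0.064],"yaw": 3.7}])

```text
time: 3.65
tcp_pos: [0.5393, 0.2223, 0.0703]
ee_rot: [1.284, 1.159, -1.28]
force: [-0.3, 0.2, 1.0]
width: 0.0416
```

Call:
apply_moves(moves=[{"jaw": 1,"slide": [0.002,-0.001,0],"yaw": 0},{"jaw": 1,"slide": [0.002,-0.001,0],"yaw": 0},{"jaw": 1,"slide": [0.002,-0.001,0],"yaw": 0},{"jaw": 1,"slide": [0.002,-0.001,0],"yaw": 0}])

```text
time: 4.05
tcp_pos: [0.5379, 0.2224, 0.0683]
ee_rot: [1.284, 1.16, -1.28]
force: [-2.7, -0.1, 3.1]
width: 0.0154
```

Call:
apply_moves(moves=[{"jaw": 1,"slide": [0,0,0.008],"yaw": 0},{"jaw": 1,"slide": [0,0,0.016],"yaw": 0},{"jaw": 1,"slide": [0,0,0.024],"yaw": 0},{"jaw": 1,"slide": [0,0,0.032],"yaw": 0},{"jaw": 1,"slide": [0,0,0.034],"yaw": 0},{"jaw": 1,"slide": [0,0,0.034],"yaw": 0}])

```text
time: 4.65
tcp_pos: [0.5345, 0.1888, 0.0683]
ee_rot: [1.286, 1.161, -1.28]
force: [-0.0, 5.2, 1.5]
width: 0.0155
```

```bash
python3 - <<'E'
from h import *
st()
E
```

```text
t 4.65 tcp [0.5345 0.1888 0.0683] q6 0.3470298524586063 x [ 0.0021  0.0028 -1.    ] jawang -5.742271233746234 F [-0.0002  5.2004  1.4679] w 0.015451824435748203
```

Call:
apply_moves(moves=[{"jaw": 1,"slide": [0,0,0.002],"yaw": 0},{"jaw": 1,"slide": [0,0,0.004],"yaw": 0},{"jaw": 1,"slide": [0,0,0.004],"yaw": 0}])

```text
time: 4.95
tcp_pos: [0.5344, 0.1886, 0.0685]
ee_rot: [1.292, 1.165, -1.275]
force: [2.4, 21.8, -4.7]
width: 0.0158
```

Call:
apply_moves(moves=[{"jaw": 1,"slide": [0,0,0.002],"yaw": 0},{"jaw": 1,"slide": [0,0,0.003],"yaw": 0},{"jaw": 1,"slide": [0,0,0.003],"yaw": 0}])

```text
time: 5.25
tcp_pos: [0.5344, 0.1886, 0.0685]
ee_rot: [1.296, 1.169, -1.271]
force: [3.9, 19.5, -5.1]
width: 0.0158
```

Call:
apply_moves(moves=[{"jaw": 1,"slide": [0,0,-0.0025],"yaw": 0},{"jaw": 0,"slide": [0,0,-0.0025],"yaw": 0},{"jaw": 0,"slide": [0,0,-0.0025],"yaw": 0},{"jaw": 0,"slide": [-0.03,0,-0.0025],"yaw": 0},{"jaw": 0,"slide": [-0.045,0,-0.0025],"yaw": 0},{"jaw": 0,"slide": [-0.045,0,-0.0025],"yaw": 0}])

```text
time: 5.85
tcp_pos: [0.5368, 0.1905, 0.1168]
ee_rot: [1.3, 1.165, -1.266]
force: [0.6, 0.4, 0.3]
width: 0.0461
```

```bash
python3 - <<'E'
from h import *
st(); c=cam('wrist'); np.savez('wrist2.npz',**c); cv2.imwrite('pics/w2.png',cv2.resize(c['img'],None,fx=1.5,fy=1.5,interpolation=cv2.INTER_CUBIC))
for t in ['staple','bolt_eye','bolt_grip']:
    for p,w in look(c,t): print(t,p,w,w2p(c,w).round())
plan([.5345,.186,.114],84.3)
E
```

```text
t 5.85 tcp [0.5368 0.1905 0.1168] q6 0.338494382446548 x [ 0.0113  0.0167 -0.9998] jawang -5.7252918127397905 F [0.5622 0.3719 0.2609] w 0.046147082093700144
staple 0.78 [0.5477 0.1027 0.0493] [272. 291.]
bolt_eye 0.88 [0.5299 0.1491 0.0551] [249. 252.]
bolt_grip 0.61 [0.5325 0.1493 0.0548] [252. 252.]
slide(mm) [-1.7635  1.1175  3.9355] yaw 89.99803726463517 rows>= 0.08910005679601242 10.477070694369637
```

View pics/w2.png

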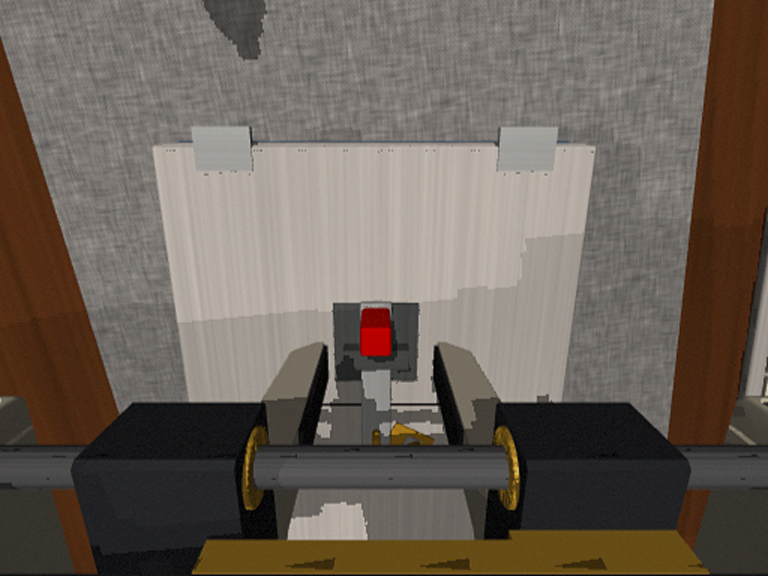

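The bolt looks home: the knob, at (376,320), now sits against the bridge plate. I'll grip the knob along y to measure its home position with the arm itself.

```bash
python3 - <<'E'
from h import *
plan([.5343,.183,.117],84.3)
c=dict(np.load('wrist2.npz')); P=cloud(c); hsv=cv2.cvtColor(c['img'],cv2.COLOR_BGR2HSV)
red=((hsv[...,0]<6)|(hsv[...,0]>174))&(hsv[...,1]>180); t=red&(abs(P[...,2]-.089)<.003); print(P[t].mean(0),P[t].min(0),P[t].max(0),t.sum())
E
```

```text
slide(mm) [-4.809   1.2243  6.8942] yaw 89.99803726463517 rows>= 0.16988796054532135 10.477070694369637
[0.5348 0.1874 0.0885] [0.5265 0.1785 0.086 ] [0.5428 0.195  0.0904] 408
```

Call:
apply_moves(moves=[{"jaw": 0,"slide": [0,0,0.006],"yaw": 8.5},{"jaw": 0,"slide": [0,0,0.007],"yaw": 17},{"jaw": 0,"slide": [0,-0.001,0.008],"yaw": 25.5},{"jaw": 0,"slide": [0,-0.001,0.008],"yaw": 34},{"jaw": 0,"slide": [0,-0.001,0.008],"yaw": 42.5},{"jaw": 0,"slide": [0,-0.001,0.008],"yaw": 51},{"jaw": 0,"slide": [0,-0.001,0.008],"yaw": 59.5},{"jaw": 0,"slide": [0,-0.001,0.008],"yaw": 68},{"jaw": 0,"slide": [0,-0.001,0.008],"yaw": 76.5},{"jaw": 0,"slide": [0,-0.001,0.008],"yaw": 85},{"jaw": 0,"slide": [0,-0.001,0.008],"yaw": 90},{"jaw": 0,"slide": [0,-0.001,0.008],"yaw": 90}])

```text
time: 7.25
tcp_pos: [0.5312, 0.182, 0.1107]
ee_rot: [-2.164, 0.093, 2.161]
force: [-0.8, 0.6, -0.3]
width: 0.0465
```

```bash
python3 - <<'E'
from h import *
st(); plan([.5343,.183,.068],84.3)
E
```

```text
t 7.25 tcp [0.5312 0.182  0.1107] q6 1.897643696523332 x [ 0.002   0.0145 -0.9999] jawang -95.77608450951637 F [-0.7783  0.5576 -0.3042] w 0.04648008557115602
slide(mm) [42.7649 -0.6759 -3.0062] yaw -0.0765295114277933 rows>= 0.8575144311742197 0.008909139863538218
```

Call:
apply_moves(moves=[{"jaw": 0,"slide": [0.02,-0.0045,-0.003],"yaw": 0},{"jaw": 0,"slide": [0.0425,-0.0045,-0.003],"yaw": 0},{"jaw": 0.5,"slide": [0.0425,-0.0045,-0.003],"yaw": 0},{"jaw": 1,"slide": [0.0425,-0.0045,-0.003],"yaw": 0},{"jaw": 1,"slide": [0.0425,-0.0045,-0.003],"yaw": 0},{"jaw": 1,"slide": [0.0425,-0.0045,-0.003],"yaw": 0},{"jaw": 1,"slide": [0.0425,-0.0045,-0.003],"yaw": 0}])

```text
time: 7.95
tcp_pos: [0.5356, 0.1869, 0.0697]
ee_rot: [-2.166, 0.092, 2.159]
force: [-0.4, -0.3, 3.0]
width: 0.0158
```

```bash
python3 - <<'E'
from h import *
st()
E
```

```text
t 7.95 tcp [0.5356 0.1869 0.0697] q6 1.903046256080321 x [ 0.0041  0.015  -0.9999] jawang -95.75920050745913 F [-0.3687 -0.2732  2.9638] w 0.015799354777870443
```

Call:
apply_moves(moves=[{"jaw": 1,"slide": [0,0.001,0],"yaw": 0},{"jaw": 1,"slide": [0,0.002,0],"yaw": 0},{"jaw": 1,"slide": [0,0.002,0],"yaw": 0}])

```text
time: 8.25
tcp_pos: [0.5355, 0.1851, 0.0698]
ee_rot: [-2.166, 0.092, 2.159]
force: [0.4, 2.0, -1.7]
width: 0.0157
```

```bash
python3 - <<'E'
from h import *
st()
E
```

```text
t 8.25 tcp [0.5355 0.1851 0.0698] q6 1.899520186064436 x [ 0.0044  0.0154 -0.9999] jawang -95.7541395053187 F [ 0.4423  2.0493 -1.6539] w 0.01567263480706081
```

Call:
apply_moves(moves=[{"jaw": 1,"slide": [0,0.001,0],"yaw": 0},{"jaw": 1,"slide": [0,0.002,0],"yaw": 0},{"jaw": 1,"slide": [0,0.003,0],"yaw": 0},{"jaw": 1,"slide": [0,0.003,0],"yaw": 0}])

```text
time: 8.65
tcp_pos: [0.5354, 0.185, 0.0699]
ee_rot: [-2.166, 0.086, 2.156]
force: [3.6, 15.5, -5.6]
width: 0.0152
```

```bash
python3 - <<'E'
from h import *
st()
E
```

```text
t 8.65 tcp [0.5354 0.185  0.0699] q6 1.8943399847703621 x [ 0.0056  0.0201 -0.9998] jawang -95.71669105820183 F [ 3.5988 15.5145 -5.6032] w 0.015213057572504091
```

Call:
apply_moves(moves=[{"jaw": 0.3,"slide": [0,0.0,0],"yaw": 0},{"jaw": 0.3,"slide": [0,0.0,0],"yaw": 0},{"jaw": 0.3,"slide": [-0.035,0,0],"yaw": 0},{"jaw": 0.3,"slide": [-0.075,0.01,0],"yaw": -8},{"jaw": 0.5,"slide": [-0.08,0.05,0],"yaw": -16},{"jaw": 0.8,"slide": [-0.08,0.1,0],"yaw": -24},{"jaw": 1,"slide": [-0.08,0.145,0.004],"yaw": -32},{"jaw": 1,"slide": [-0.08,0.19,0.004],"yaw": -40},{"jaw": 1,"slide": [-0.08,0.235,0.004],"yaw": -48},{"jaw": 1,"slide": [-0.07,0.265,0.004],"yaw": -56},{"jaw": 1,"slide": [-0.05,0.265,0.004],"yaw": -64},{"jaw": 1,"slide": [-0.03,0.265,0.004],"yaw": -72}])

```text
time: 9.85
tcp_pos: [0.505, -0.081, 0.0946]
ee_rot: [1.523, 0.999, -1.494]
force: [0.1, 0.3, 1.0]
width: 0.0006
```

```bash
python3 - <<'E'
from h import *
st(); c=cam('wrist'); np.savez('wrist3.npz',**c); cv2.imwrite('pics/w3.png',cv2.resize(c['img'],None,fx=1.5,fy=1.5,interpolation=cv2.INTER_CUBIC))
for t in ['collar','pin_grip','pin_tip']:
    for p,w in look(c,t): print(t,p,w,w2p(c,w).round())
plan([.505,-.06,.022],0)
E
```

```text
t 9.85 tcp [ 0.505  -0.081   0.0946] q6 0.13084413667522266 x [ 0.0069  0.019  -0.9998] jawang -23.552533800130195 F [0.0974 0.3339 1.0317] w 0.0006029981669882093
collar 0.41 [ 0.6082 -0.2277  0.0185] [405. 292.]
pin_grip 0.81 [ 0.6369 -0.1084  0.018 ] [402. 174.]
pin_grip 0.73 [ 0.6111 -0.2664  0.0302] [425. 329.]
pin_grip 0.67 [0.5018 0.0248 0.0535] [188.  88.]
pin_tip 0.73 [ 0.639  -0.1102  0.0171] [404. 175.]
pin_tip 0.57 [ 0.6096 -0.2683  0.0247] [420. 327.]
slide(mm) [ 72.9486  -6.972  -16.0656] yaw -23.972285844669912 rows>= 1.5004271613271762 2.790720121614658
```

View pics/w3.png

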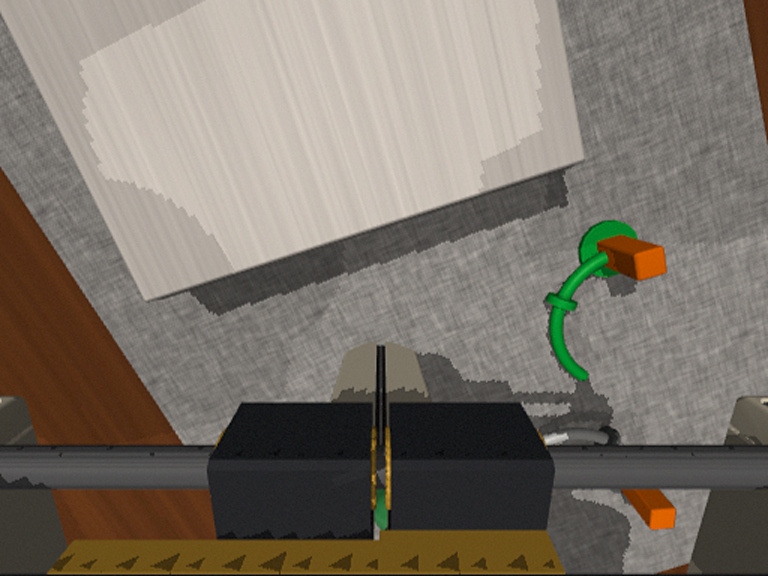

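Call:
apply_moves(moves=[{"jaw": 1,"slide": [0.03,-0.003,-0.005],"yaw": -8},{"jaw": 1,"slide": [0.06,-0.007,-0.016],"yaw": -16},{"jaw": 1,"slide": [0.073,-0.007,-0.016],"yaw": -18},{"jaw": 1,"slide": [0.073,-0.0105,-0.024],"yaw": -18},{"jaw": 1,"slide": [0.073,-0.0105,-0.024],"yaw": -18}])

```text
time: 10.55
tcp_pos: [0.506, -0.0505, 0.0236]
ee_rot: [1.305, 1.168, -1.274]
force: [-0.4, 0.2, 1.0]
width: 0.0006
```

```bash
python3 - <<'E'
from h import *
st()
E
```

```text
t 10.55 tcp [ 0.506  -0.0505  0.0236] q6 -0.1183700477311329 x [ 0.0061  0.0199 -0.9998] jawang -6.126805870633147 F [-0.4034  0.2405  0.9813] w 0.0005779967626797583
```

Call:
apply_moves(moves=[{"jaw": 1,"slide": [0,0,-0.005],"yaw": 0},{"jaw": 1,"slide": [0,0,-0.008],"yaw": 0},{"jaw": 1,"slide": [0,0,-0.01],"yaw": 0},{"jaw": 1,"slide": [0,0,-0.01],"yaw": 0}])

```text
time: 10.95
tcp_pos: [0.5085, -0.0424, 0.0258]
ee_rot: [1.304, 1.163, -1.274]
force: [-1.7, -9.0, 5.0]
width: 0.0004
```

```bash
python3 - <<'E'
from h import *
st()
E
```

```text
t 10.95 tcp [ 0.5085 -0.0424  0.0258] q6 -0.09737315800541615 x [ 0.009   0.0162 -0.9998] jawang -6.162085126291053 F [-1.6539 -8.9728  4.9912] w 0.00036761682155768047
```

Call:
apply_moves(moves=[{"jaw": 1,"slide": [0,0,-0.003],"yaw": 0},{"jaw": 1,"slide": [0,0,-0.004],"yaw": 0},{"jaw": 1,"slide": [0,0,-0.004],"yaw": 0}])

```text
time: 11.25
tcp_pos: [0.5086, -0.0423, 0.0259]
ee_rot: [1.3, 1.158, -1.278]
force: [-2.0, -19.5, -5.2]
width: 0.0008
```

Call:
apply_moves(moves=[{"jaw": 1,"slide": [0,0,-0.003],"yaw": 0},{"jaw": 1,"slide": [0,0,-0.004],"yaw": 0},{"jaw": 1,"slide": [0,0,-0.004],"yaw": 0}])

```text
time: 11.55
tcp_pos: [0.5086, -0.0424, 0.026]
ee_rot: [1.295, 1.152, -1.282]
force: [-2.0, -19.8, -7.0]
width: 0.0006
```

```bash
python3 - <<'E'
from h import *
st()
E
```

```text
t 11.55 tcp [ 0.5086 -0.0424  0.026 ] q6 -0.07937050263206184 x [ 0.0076  0.0029 -1.    ] jawang -6.266601124259612 F [ -2.0349 -19.8062  -6.9556] w 0.0005755454751767363
```

Call:
apply_moves(moves=[{"jaw": 1,"slide": [0,0,0.006],"yaw": 0},{"jaw": 1,"slide": [-0.03,0,0.012],"yaw": 0},{"jaw": 1,"slide": [-0.075,0.01,0.02],"yaw": 0},{"jaw": 0,"slide": [-0.12,0.03,0.04],"yaw": 0},{"jaw": 0,"slide": [-0.145,0.05,0.08],"yaw": 0},{"jaw": 0,"slide": [-0.145,0.07,0.12],"yaw": 0},{"jaw": 0,"slide": [-0.145,0.075,0.16],"yaw": 0},{"jaw": 0,"slide": [-0.145,0.075,0.175],"yaw": 0},{"jaw": 0,"slide": [-0.145,0.075,0.175],"yaw": 0}])

```text
time: 12.45
tcp_pos: [0.5625, -0.2267, 0.1711]
ee_rot: [1.298, 1.151, -1.285]
force: [-0.7, 0.7, -0.3]
width: 0.0433
```

```bash
python3 - <<'E'
from h import *
st(); c=cam('wrist'); np.savez('wrist4.npz',**c); cv2.imwrite('pics/w4.png',cv2.resize(c['img'],None,fx=1.5,fy=1.5,interpolation=cv2.INTER_CUBIC))
for t in ['collar','pin_grip','pin_tip']:
    for p,w in look(c,t): print(t,p,w,w2p(c,w).round())
E
```

```text
t 12.45 tcp [ 0.5625 -0.2267  0.1711] q6 -0.3594964233345342 x [ 0.0077  0.0028 -1.    ] jawang -6.458228282408803 F [-0.6753  0.6888 -0.2809] w 0.04334207455000339
collar 0.67 [ 0.6088 -0.2288  0.018 ] [292. 178.]
collar 0.65 [ 0.6074 -0.1251  0.0175] [283.  84.]
pin_grip 0.7 [ 0.6358 -0.1139  0.0153] [309.  70.]
pin_grip 0.67 [ 0.2656 -0.2945  0.0157] [ 27. 257.]
pin_grip 0.6 [ 0.6125 -0.2635  0.0157] [296. 205.]
pin_tip 0.86 [ 0.2644 -0.2938  0.0138] [ 27. 256.]
pin_tip 0.77 [ 0.6356 -0.1167  0.0167] [309.  72.]
pin_tip 0.72 [ 0.6052 -0.2639  0.0161] [290. 206.]
```

View pics/w4.png

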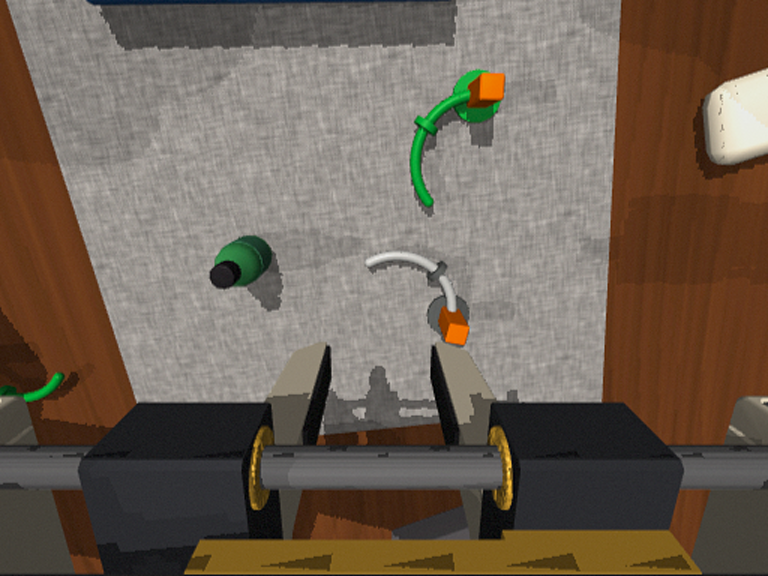

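The steel pin shows at handle (454,330), collar (438,270) and tip (370,262), all bare steel with an orange handle. That confirms the choice, and the green pin at (490,88) is a look-alike.

```bash
python3 - <<'E'
from h import *
from scipy.optimize import least_squares
c=dict(np.load('wrist4.npz')); P=cloud(c); hsv=cv2.cvtColor(c['img'],cv2.COLOR_BGR2HSV)
z=P[...,2]; box=np.zeros(z.shape,bool); box[155:240,235:325]=1
o=box&(hsv[...,0]>3)&(hsv[...,0]<16)&(hsv[...,1]>170)
t=o&(z>.0445)&(z<.05); rect=cv2.minAreaRect((P[t][:,:2]*1000).astype('f4')); print('top',t.sum(),P[t].mean(0),rect)
H=np.array(rect[0])/1000
gp=np.median(z[box&(abs(z)<.004)]); print('desk',gp)
b=box&~o&(z>.010)&(z<.024)&(P[...,1]<-.19)
n,l,s,_=cv2.connectedComponentsWithStats(b.astype('u1')); k=1+s[1:,4].argmax(); b=l==k
B=P[b]; print(b.sum(),B.min(0),B.max(0))
for HH in (H,P[t].mean(0)[:2]):
    f=lambda p:(np.hypot(B[:,0]-p[0],B[:,1]-p[1])-.045)
    r=least_squares(f,HH-[.045,0],loss='soft_l1',f_scale=.002); C=r.x
    u=HH-C; print('C',C,'H',HH,'dist',np.hypot(*u),'phi',np.degrees(np.arctan2(u[1],u[0])))
a=np.degrees(np.arctan2(B[:,1]-C[1],B[:,0]-C[0])); print('bar angles',np.percentile(a,[0,1,99,100]))
g=box&~o&(z>.003)&(z<.008)&(np.hypot(P[...,0]-H[0],P[...,1]-H[1])<.03); print('foot',g.sum(),P[g].min(0),P[g].max(0))
E
```

```text
top 175 [ 0.6161 -0.2736  0.0464] ((615.9246215820312, -274.0317687988281), (15.566762924194336, 15.447687149047852), 71.37181854248047)
desk 0.000544154878181935
605 [ 0.5526 -0.2661  0.0102] [ 0.6222 -0.2122  0.0234]
C [ 0.5732 -0.2603] H [ 0.6159 -0.274 ] dist 0.04489925943588772 phi -17.849470674958912
C [ 0.5732 -0.2603] H [ 0.6161 -0.2736] dist 0.04492080219533191 phi -17.313262670841326
bar angles [ -7.4723  -6.5231 114.9793 117.2208]
foot 258 [ 0.5991 -0.29    0.0031] [ 0.6334 -0.2568  0.0066]
```

```bash
python3 - <<'E'
from h import *
plan([.616,-.2738,.10],72); plan([.616,-.2738,.027],72)
E
```

```text
slide(mm) [71.1025 57.7244 44.8358] yaw -78.19912929199499 rows>= 2.039404257946994 9.103507484516298
slide(mm) [144.1     57.2098  45.1552] yaw -78.19912929199499 rows>= 3.2296603852303805 9.103507484516298
```

Call:
apply_moves(moves=[{"jaw": 0,"slide": [0.01,0.02,0.015],"yaw": -8.5},{"jaw": 0,"slide": [0.03,0.04,0.03],"yaw": -17},{"jaw": 0,"slide": [0.05,0.057,0.045],"yaw": -25.5},{"jaw": 0,"slide": [0.07,0.0575,0.045],"yaw": -34},{"jaw": 0,"slide": [0.07,0.0575,0.045],"yaw": -42.5},{"jaw": 0,"slide": [0.07,0.0575,0.045],"yaw": -51},{"jaw": 0,"slide": [0.07,0.0575,0.045],"yaw": -59.5},{"jaw": 0,"slide": [0.07,0.0575,0.045],"yaw": -68},{"jaw": 0,"slide": [0.07,0.0575,0.045],"yaw": -76.5},{"jaw": 0,"slide": [0.07,0.0575,0.045],"yaw": -78.2},{"jaw": 0,"slide": [0.07,0.0575,0.045],"yaw": -78.2}])

```text
time: 13.75
tcp_pos: [0.616, -0.2728, 0.1013]
ee_rot: [0.251, 1.55, -0.244]
force: [-0.5, -0.1, 1.2]
width: 0.0466
```

```bash
python3 - <<'E'
from h import *
st();plan([.616,-.2738,.027],72)
E
```

```text
t 13.75 tcp [ 0.616  -0.2728  0.1013] q6 -1.7535748663893787 x [ 0.0076  0.0037 -1.    ] jawang 71.92203691469655 F [-0.4957 -0.0655  1.1995] w 0.046582182878782685
slide(mm) [74.255  -1.44   -0.1477] yaw -0.08001885852549151 rows>= 1.4853818777222474 0.00931535023579645
```

Call:
apply_moves(moves=[{"jaw": 0,"slide": [0.03,-0.001,0],"yaw": 0},{"jaw": 0,"slide": [0.06,-0.0014,0],"yaw": 0},{"jaw": 0.1,"slide": [0.0735,-0.0014,0],"yaw": 0},{"jaw": 0.4,"slide": [0.0735,-0.0014,0],"yaw": 0},{"jaw": 0.6,"slide": [0.0735,-0.0014,0],"yaw": 0},{"jaw": 0.75,"slide": [0.0735,-0.0014,0],"yaw": 0},{"jaw": 1,"slide": [0.0735,-0.0014,0],"yaw": 0},{"jaw": 1,"slide": [0.0735,-0.0014,0],"yaw": 0},{"jaw": 1,"slide": [0.0735,-0.0014,0],"yaw": 0}])

```text
time: 14.65
tcp_pos: [0.6175, -0.2744, 0.0298]
ee_rot: [0.25, 1.547, -0.244]
force: [0.0, 1.8, 5.8]
width: 0.0158
```

```bash
python3 - <<'E'
from h import *
st()
E
```

```text
t 14.65 tcp [ 0.6175 -0.2744  0.0298] q6 -1.755643120835624 x [ 0.0105  0.0023 -0.9999] jawang 71.92058746222293 F [0.0419 1.8171 5.812 ] w 0.01577907296797394
```

Call:
apply_moves(moves=[{"jaw": 0,"slide": [0,0,0],"yaw": 0},{"jaw": 0,"slide": [0,0,-0.0015],"yaw": 8.5},{"jaw": 0,"slide": [0,0,-0.0015],"yaw": 17},{"jaw": 0,"slide": [0,0,-0.0015],"yaw": 25.5},{"jaw": 0,"slide": [0,0,-0.0015],"yaw": 34},{"jaw": 0,"slide": [0,0,-0.0015],"yaw": 42.5},{"jaw": 0,"slide": [0,0,-0.0015],"yaw": 51},{"jaw": 0,"slide": [0,0,-0.0015],"yaw": 59.5},{"jaw": 0,"slide": [0,0,-0.0015],"yaw": 68},{"jaw": 0,"slide": [0,0,-0.0015],"yaw": 76.5},{"jaw": 0,"slide": [0,0,-0.0015],"yaw": 85},{"jaw": 0,"slide": [0,0,-0.0015],"yaw": 90}])

```text
time: 15.85
tcp_pos: [0.6159, -0.2739, 0.0298]
ee_rot: [1.45, 1.035, -1.432]
force: [-0.3, -0.5, 0.1]
width: 0.0468
```

```bash
python3 - <<'E'
from h import *
st();plan([.616,-.2739,.010],-18)
E
```

```text
t 15.85 tcp [ 0.6159 -0.2739  0.0298] q6 -0.1793216746500674 x [ 0.0103  0.0024 -0.9999] jawang -18.42636106356775 F [-0.2636 -0.5465  0.0551] w 0.046764309136549165
slide(mm) [19.7627 -0.1211  0.0538] yaw -0.42354263104857637 rows>= 0.3952628878281146 0.04930647625711017
```

Call:
apply_moves(moves=[{"jaw": 0,"slide": [0.01,0,0],"yaw": -0.4},{"jaw": 0,"slide": [0.0195,0,0],"yaw": -0.4},{"jaw": 0.4,"slide": [0.0195,0,0],"yaw": -0.4},{"jaw": 0.6,"slide": [0.0195,0,0],"yaw": -0.4},{"jaw": 0.75,"slide": [0.0195,0,0],"yaw": -0.4},{"jaw": 1,"slide": [0.0195,0,0],"yaw": -0.4},{"jaw": 1,"slide": [0.0195,0,0],"yaw": -0.4},{"jaw": 1,"slide": [0.0195,0,0],"yaw": -0.4}])

```text
time: 16.65
tcp_pos: [0.6164, -0.2741, 0.0108]
ee_rot: [1.445, 1.039, -1.427]
force: [-1.5, -0.6, 2.1]
width: 0.0158
```

```bash
python3 - <<'E'
from h import *
st()
E
```

```text
t 16.65 tcp [ 0.6164 -0.2741  0.0108] q6 -0.18655132226786392 x [ 0.0109  0.0019 -0.9999] jawang -18.01717027499006 F [-1.4563 -0.5791  2.1377] w 0.015756785187446186
```

```bash
cat >> h.py <<'E'
YAW=-5.7; L=np.array([.5217,.0604])
def arc(ths,z,L=L,rad=.045):
    for th in ths:
        a=np.radians(th+YAW); print('th',th,end=' '); plan([L[0]+rad*np.cos(a),L[1]+rad*np.sin(a),z],th+YAW)
E
python3 - <<'E'
from h import *
arc([-91],.16); arc([-91],.11)
E
```

```text
th -91 slide(mm) [-149.6729 -183.2382 -245.4877] yaw 78.68331909570696 rows>= 6.81886813230126 9.159874167137016
th -91 slide(mm) [ -99.676  -183.727  -245.2267] yaw 78.68331909570696 rows>= 6.444441054562852 9.159874167137016
```

Call:
apply_moves(moves=[{"jaw": 1,"slide": [-0.02,0,0],"yaw": 0},{"jaw": 1,"slide": [-0.06,0,0],"yaw": 0},{"jaw": 1,"slide": [-0.1,-0.01,-0.012],"yaw": 8},{"jaw": 1,"slide": [-0.13,-0.03,-0.036],"yaw": 16},{"jaw": 1,"slide": [-0.14,-0.052,-0.07],"yaw": 24},{"jaw": 1,"slide": [-0.14,-0.075,-0.1],"yaw": 32},{"jaw": 1,"slide": [-0.14,-0.098,-0.13],"yaw": 40},{"jaw": 1,"slide": [-0.14,-0.12,-0.16],"yaw": 48},{"jaw": 1,"slide": [-0.14,-0.142,-0.19],"yaw": 56},{"jaw": 1,"slide": [-0.14,-0.165,-0.22],"yaw": 64},{"jaw": 1,"slide": [-0.14,-0.178,-0.238],"yaw": 72},{"jaw": 1,"slide": [-0.14,-0.1835,-0.2455],"yaw": 78.7}])

```text
time: 17.85
tcp_pos: [0.5153, 0.0181, 0.1502]
ee_rot: [-2.169, 0.127, 2.146]
force: [0.9, -0.4, -1.4]
width: 0.0158
```

```bash
python3 - <<'E'
from h import *
st(); arc([-91],.085)
c=cam('wrist'); np.savez('wrist5.npz',**c); cv2.imwrite('pics/w5.png',cv2.resize(c['img'],None,fx=1.5,fy=1.5,interpolation=cv2.INTER_CUBIC))
E
```

```text
t 17.85 tcp [0.5153 0.0181 0.1502] q6 1.624006554840512 x [ 0.0105  0.0026 -0.9999] jawang -96.91245519990353 F [ 0.9114 -0.3666 -1.3986] w 0.015803577443478524
th -91 slide(mm) [65.1619  2.4519 -0.7501] yaw -0.2146795632828571 rows>= 1.3042464109575804 0.024991800149343085
```

View pics/w5.png

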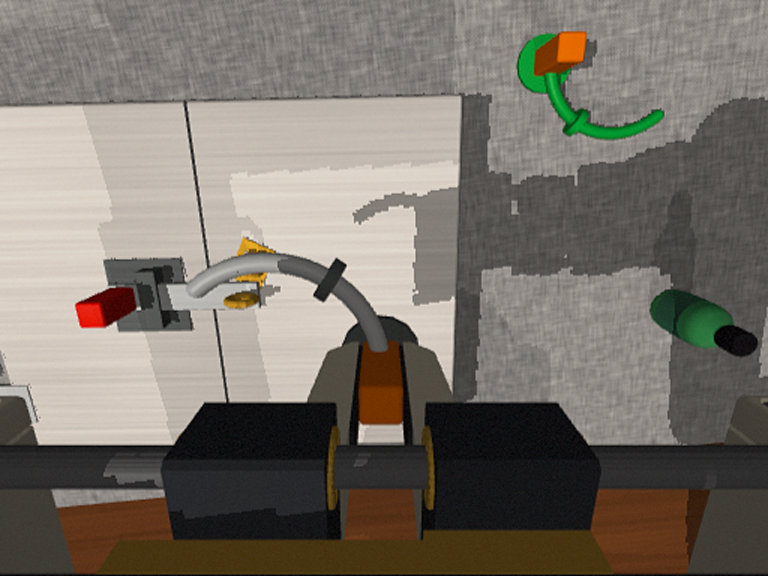

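The picture shows the pin held, its bar arcing from handle (380,370) over the rings to tip (195,290). The bolt's ring is at (240,300) and the staple at (255,250). I'll check the pin's arc and tilt in the grip against the arm's numbers.

```bash
python3 - <<'E'
from h import *
from scipy.optimize import least_squares
c=dict(np.load('wrist5.npz')); P=cloud(c); hsv=cv2.cvtColor(c['img'],cv2.COLOR_BGR2HSV); z=P[...,2]
box=np.zeros(z.shape,bool); box[150:240,115:270]=1
b=box&(z>.142)&(z<.165)&(hsv[...,1]<90)
n,l,s,_=cv2.connectedComponentsWithStats(b.astype('u1')); b=l==1+s[1:,4].argmax(); B=P[b]
r=least_squares(lambda p:np.hypot(B[:,0]-p[0],B[:,1]-p[1])-.045,[.52,.063],loss='soft_l1',f_scale=.002); C=r.x
tcp=np.array([.5153,.0181]);j=np.radians(-96.91); print('C vis',C,'C arm',tcp-.045*np.array([np.cos(j),np.sin(j)]),b.sum(),np.std(r.fun))
a=np.degrees(np.arctan2(B[:,1]-C[1],B[:,0]-C[0])); print('angles',np.percentile(a,[0,.5,99.5,100]),'expect tip centre',-96.91+130)
rr=np.hypot(B[:,0]-C[0],B[:,1]-C[1])
for lo,hi in [(-80,-60),(-60,-42),(-25,-5),(-5,15),(15,33)]:
    k=(a>lo)&(a<hi)&(abs(rr-.045)<.002); 
    if k.any(): print(lo,hi,k.sum(),np.median(z[b][k]))
br=(hsv[...,0]>12)&(hsv[...,0]<32)&(hsv[...,1]>110); br[:, :140]=0; br[:,185:]=0; br[:150]=0; br[215:]=0
eye=br.copy(); eye[:188]=0; st2=br.copy(); st2[188:]=0
for nm,m in(('eye',eye),('staple',st2)):
    print(nm,m.sum(),P[m].mean(0)); t=m&(z>.066)&(z<.08); print(t.sum(),P[t].mean(0) if t.any() else '',P[t].min(0) if t.any() else '',P[t].max(0) if t.any() else '')
print('pred eye',L+.045*np.array([np.sin(np.radians(5.7)),np.cos(np.radians(5.7))]))
E
```

```text
C vis [0.5218 0.0615] C arm [0.5207 0.0628] 2814 0.005320860099015743
angles [-92.1698 -89.914   36.203   38.2056] expect tip centre 33.09
-80 -60 164 0.1569665626449896
-60 -42 159 0.1570216351849265
-25 -5 199 0.1572637933273936
-5 15 192 0.1572716307722154
15 33 159 0.15741925137325774
eye 198 [0.5282 0.1023 0.0681]
103 [0.527  0.1032 0.0719] [0.5245 0.0946 0.0668] [0.5294 0.1137 0.0758]
staple 252 [0.5499 0.095  0.0565]
21 [0.5427 0.0909 0.0703] [0.5407 0.0883 0.0662] [0.5439 0.0949 0.0736]
pred eye [0.5262 0.1052]
```

Call:
apply_moves(moves=[{"jaw": 1,"slide": [0.03,0.0024,-0.0008],"yaw": -0.2},{"jaw": 1,"slide": [0.06,0.0024,-0.0008],"yaw": -0.2},{"jaw": 1,"slide": [0.078,0.0024,-0.0008],"yaw": -0.2},{"jaw": 1,"slide": [0.08,0.0024,-0.0008],"yaw": -0.2},{"jaw": 1,"slide": [0.08,0.0024,-0.0008],"yaw": -0.2}])

```text
time: 18.4
tcp_pos: [0.5164, 0.0159, 0.07]
ee_rot: [-2.166, 0.129, 2.146]
force: [0.4, -1.0, -1.9]
width: 0.0156
```

```bash
python3 - <<'E'
from h import *
st(); arc([-91],.0615); arc([-91,-82],.0615)
E
```

```text
t 18.4 tcp [0.5164 0.0159 0.07  ] q6 1.6210532050508137 x [ 0.0094  0.003  -1.    ] jawang -97.03181053554437 F [ 0.3588 -1.0029 -1.9282] w 0.015571887704107392
th -91 slide(mm) [ 8.5202  0.1785 -0.0248] yaw -0.3339019067087605 rows>= 0.17044283910001748 0.038871001945140926
th -91 slide(mm) [ 8.5202  0.1785 -0.0248] yaw -0.3339019067087605 rows>= 0.17044283910001748 0.038871001945140926
th -82 slide(mm) [ 8.5859 -0.4163 -7.0607] yaw -9.333563432473966 rows>= 0.22248108959006932 1.0865615171680985
```

Call:
apply_moves(moves=[{"jaw": 1,"slide": [0.005,0.0002,0],"yaw": -0.3},{"jaw": 1,"slide": [0.0085,0.0002,0],"yaw": -0.3},{"jaw": 1,"slide": [0.0085,0.0002,0],"yaw": -0.3}])

```text
time: 18.7
tcp_pos: [0.5166, 0.0156, 0.0617]
ee_rot: [-2.17, 0.123, 2.149]
force: [0.8, -0.3, -1.6]
width: 0.016
```

```bash
python3 - <<'E'
from h import *
st(); arc([-87,-83,-79,-75,-71],.0615)
E
```

```text
t 18.7 tcp [0.5166 0.0156 0.0617] q6 1.6151029741364598 x [ 0.0098  0.0029 -0.9999] jawang -96.72135110897277 F [ 0.7955 -0.3307 -1.5974] w 0.015954156530337358
th -87 slide(mm) [ 0.2039 -0.2032 -2.9859] yaw -4.0233692216165196 rows>= 0.059995819183540126 0.46837825629994406
th -83 slide(mm) [ 0.2347 -0.5327 -6.1094] yaw -8.023196023060564 rows>= 0.12274173820986435 0.9340158350477955
th -79 slide(mm) [ 0.266  -1.0793 -9.2023] yaw -12.023008073586126 rows>= 0.1853836924117131 1.3996516965758006
th -75 slide(mm) [  0.2977  -1.8402 -12.2495] yaw -16.02280903122258 rows>= 0.24781081555597184 1.865286266731383
th -71 slide(mm) [  0.3298  -2.812  -15.2362] yaw -20.022602769847694 rows>= 0.30994038746303726 2.330919996489836
```

Call:
apply_moves(moves=[{"jaw": 1,"slide": [0.0002,-0.0002,-0.003],"yaw": -4},{"jaw": 1,"slide": [0.0002,-0.0005,-0.0061],"yaw": -8},{"jaw": 1,"slide": [0.0003,-0.0011,-0.0092],"yaw": -12},{"jaw": 1,"slide": [0.0003,-0.0014,-0.0107],"yaw": -14},{"jaw": 1,"slide": [0.0003,-0.0018,-0.0122],"yaw": -16},{"jaw": 1,"slide": [0.0003,-0.0018,-0.0122],"yaw": -16}])

```text
time: 19.3
tcp_pos: [0.5294, 0.0159, 0.062]
ee_rot: [2.149, 0.176, -2.126]
force: [-0.6, -0.6, -1.9]
width: 0.0158
```

```bash
python3 - <<'E'
from h import *
st(); arc([-75,-73,-71,-69,-67,-65,-63],.0615)
c=cam('wrist'); np.savez('wrist6.npz',**c); cv2.imwrite('pics/w6.png',cv2.resize(c['img'][110:240,80:300],None,fx=3.5,fy=3.5,interpolation=cv2.INTER_CUBIC))
E
```

```text
t 19.3 tcp [0.5294 0.0159 0.062 ] q6 1.3375517402037995 x [ 0.0107  0.0028 -0.9999] jawang -80.68080055459966 F [-0.5894 -0.6349 -1.9075] w 0.01583550465079049
th -75 slide(mm) [ 0.5174 -0.1212  0.4223] yaw 0.01852316078092997 rows>= 0.013575921815558795 0.0021563633039499383
th -73 slide(mm) [ 0.5347 -0.1481 -1.1481] yaw -1.9813564662782142 rows>= 0.025502664941301913 0.2306584943280808
th -71 slide(mm) [ 0.552  -0.2298 -2.7166] yaw -3.981235029734435 rows>= 0.05563230452156371 0.4634732281413778
th -69 slide(mm) [ 0.5694 -0.3661 -4.2813] yaw -5.98111312116103 rows>= 0.08668926972903186 0.6962879070036124
th -67 slide(mm) [ 0.5867 -0.557  -5.8402] yaw -7.980991334430158 rows>= 0.11792043621214408 0.9291026000500766
th -65 slide(mm) [ 0.604  -0.8022 -7.3916] yaw -9.980870262820588 rows>= 0.1491903723542453 1.1619173763469834
th -63 slide(mm) [ 0.6213 -1.1014 -8.9335] yaw -11.980750496128323 rows>= 0.1804507328483524 1.3947323045551017
```

View pics/w6.png

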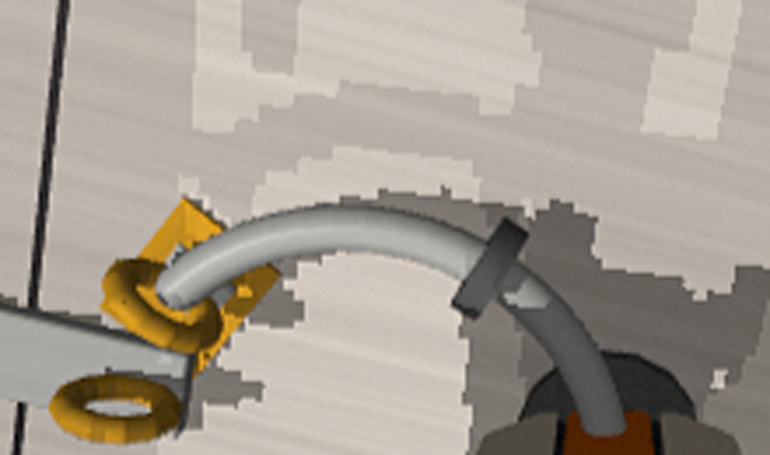

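The tip at (170,298) is entering the fixed ring, centred at about (162,307). I'll carry on in small steps.

Call:
apply_moves(moves=[{"jaw": 1,"slide": [0.0005,-0.0001,-0.001],"yaw": -2},{"jaw": 1,"slide": [0.0005,-0.0002,-0.0027],"yaw": -4},{"jaw": 1,"slide": [0.0006,-0.0004,-0.0043],"yaw": -6},{"jaw": 1,"slide": [0.0006,-0.0006,-0.0058],"yaw": -8},{"jaw": 1,"slide": [0.0006,-0.0006,-0.0058],"yaw": -8}])

```text
time: 19.85
tcp_pos: [0.5351, 0.0175, 0.0616]
ee_rot: [2.072, 0.313, -2.048]
force: [-0.5, 0.3, -1.6]
width: 0.0157
```

```bash
python3 - <<'E'
from h import *
st(); arc([-67,-64,-61,-58,-55,-52],.0615)
E
```

```text
t 19.85 tcp [0.5351 0.0175 0.0616] q6 1.203164479481732 x [ 0.0108  0.0029 -0.9999] jawang -72.77052924250265 F [-0.5466  0.338  -1.6273] w 0.015701220834330242
th -67 slide(mm) [ 0.1202  0.0734 -0.0036] yaw -0.07021712179121664 rows>= 0.002817214218368454 0.008174286588034534
th -64 slide(mm) [ 0.1465  0.0088 -2.3585] yaw -3.0700312399835923 rows>= 0.04726154741400616 0.3573959534323158
th -61 slide(mm) [ 0.1727 -0.1789 -4.7068] yaw -6.069849128264792 rows>= 0.09426734622514943 0.7066180591693588
th -58 slide(mm) [ 0.1986 -0.4893 -7.042 ] yaw -9.069672781719447 rows>= 0.14123646224383435 1.0558408360558147
th -55 slide(mm) [ 0.2243 -0.9215 -9.3579] yaw -12.069504132290234 rows>= 0.18811579526522898 1.405064508997699
th -52 slide(mm) [  0.2496  -1.4743 -11.6479] yaw -15.0693450276176 rows>= 0.23486901794462037 1.7542892930870315
```

Call:
apply_moves(moves=[{"jaw": 1,"slide": [0.0001,0,-0.0024],"yaw": -3},{"jaw": 1,"slide": [0.0002,-0.0002,-0.0047],"yaw": -6},{"jaw": 1,"slide": [0.0002,-0.0005,-0.007],"yaw": -9},{"jaw": 1,"slide": [0.0002,-0.0009,-0.0094],"yaw": -12},{"jaw": 1,"slide": [0.0002,-0.0015,-0.0116],"yaw": -15},{"jaw": 1,"slide": [0.0002,-0.0015,-0.0116],"yaw": -15}])

```text
time: 20.45
tcp_pos: [0.5458, 0.0224, 0.0617]
ee_rot: [1.914, 0.549, -1.892]
force: [-0.1, -0.1, -1.3]
width: 0.0156
```

```bash
python3 - <<'E'
from h import *
st(); arc([-52,-50,-48,-46,-44,-42,-40],.0615)
c=cam('wrist'); cv2.imwrite('pics/w7.png',cv2.resize(c['img'][110:240,80:300],None,fx=3.5,fy=3.5,interpolation=cv2.INTER_CUBIC))
E
```

```text
t 20.45 tcp [0.5458 0.0224 0.0617] q6 0.9524162139766306 x [ 0.011   0.0029 -0.9999] jawang -57.80487920756298 F [-0.1179 -0.0816 -1.251 ] w 0.015646622775965534
th -52 slide(mm) [0.1521 0.0566 0.0595] yaw -0.10275551502171254 rows>= 0.0034558941791770887 0.011962225264460133
th -50 slide(mm) [ 0.1689  0.0263 -1.5109] yaw -2.1026534431584025 rows>= 0.030410456422377937 0.24477921340610043
th -48 slide(mm) [ 0.1856 -0.0588 -3.0792] yaw -4.1025570546272405 rows>= 0.06170703519125331 0.47759686316964384
th -46 slide(mm) [ 0.202  -0.1986 -4.6436] yaw -6.1024668190158735 rows>= 0.09304470837126497 0.7104152292218712
th -44 slide(mm) [ 0.2182 -0.3928 -6.2022] yaw -8.102383175943828 rows>= 0.12436867012999546 0.9432343627408415
th -42 slide(mm) [ 0.2341 -0.6414 -7.753 ] yaw -10.102306532920863 rows>= 0.15566054739574578 1.176054311166573
th -40 slide(mm) [ 0.2497 -0.9439 -9.2942] yaw -12.102237263361388 rows>= 0.18690789588957535 1.408875117969894
```

View pics/w7.png

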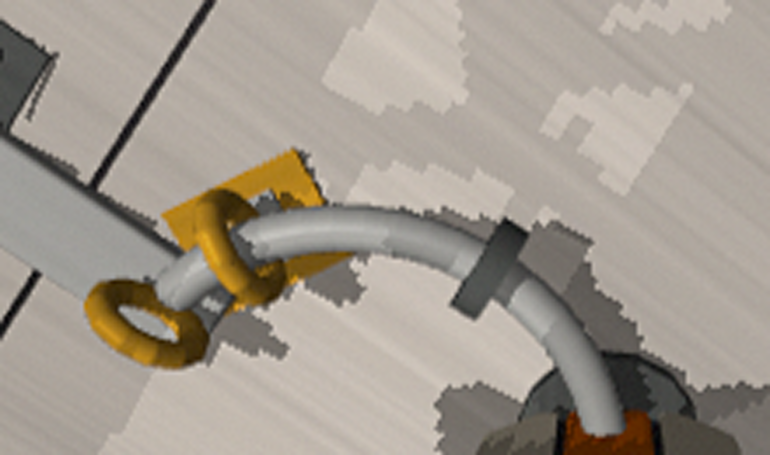

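The pin is through the fixed ring, at about (240,248). The tip at (178,292) is heading for the bolt ring's hole at (147,323).

Call:
apply_moves(moves=[{"jaw": 1,"slide": [0.0002,0,-0.0015],"yaw": -2},{"jaw": 1,"slide": [0.0002,-0.0001,-0.0031],"yaw": -4},{"jaw": 1,"slide": [0.0002,-0.0002,-0.0046],"yaw": -6},{"jaw": 1,"slide": [0.0002,-0.0002,-0.0046],"yaw": -6}])

```text
time: 20.9
tcp_pos: [0.5494, 0.025, 0.0615]
ee_rot: [1.85, 0.633, -1.828]
force: [0.3, 0.3, -1.8]
width: 0.0161
```

```bash
python3 - <<'E'
from h import *
st(); arc([-46,-44,-42,-40,-38,-36],.0615)
E
```

```text
t 20.9 tcp [0.5494 0.025  0.0615] q6 0.8559665122771013 x [ 0.0109  0.0028 -0.9999] jawang -51.98533366012169 F [ 0.2744  0.3019 -1.7644] w 0.01606572225925021
th -46 slide(mm) [ 0.0071  0.0191 -0.1957] yaw -0.28264320733498494 rows>= 0.003935428343379733 0.03290374939871769
th -44 slide(mm) [ 0.0232 -0.0161 -1.7659] yaw -2.282561227020878 rows>= 0.0353234975294764 0.26572307648671456
th -42 slide(mm) [ 0.039  -0.1061 -3.334 ] yaw -4.282486229184286 rows>= 0.06671842063307841 0.498543216435889
th -40 slide(mm) [ 0.0545 -0.2508 -4.898 ] yaw -6.282418579225066 rows>= 0.09809372572962774 0.7313642117840589
th -38 slide(mm) [ 0.0697 -0.45   -6.4559] yaw -8.282358606752638 rows>= 0.12943934293622483 0.964186100902519
th -36 slide(mm) [ 0.0845 -0.7034 -8.006 ] yaw -10.282306603979634 rows>= 0.1607456115255246 1.1970089178090377
```

Call:
apply_moves(moves=[{"jaw": 1,"slide": [0,0,-0.0018],"yaw": -2.3},{"jaw": 1,"slide": [0,-0.0001,-0.0033],"yaw": -4.3},{"jaw": 1,"slide": [0,-0.0002,-0.0049],"yaw": -6.3},{"jaw": 1,"slide": [0.0001,-0.0004,-0.0064],"yaw": -8.3},{"jaw": 1,"slide": [0.0001,-0.0007,-0.008],"yaw": -10.3},{"jaw": 1,"slide": [0.0001,-0.0007,-0.008],"yaw": -10.3}])

```text
time: 21.5
tcp_pos: [0.5552, 0.0305, 0.0615]
ee_rot: [1.733, 0.769, -1.712]
force: [-0.2, 0.1, -2.1]
width: 0.0159
```

```bash
python3 - <<'E'
from h import *
st(); arc([-36,-33,-30,-27,-24,-21,-18],.0615)
c=cam('wrist'); cv2.imwrite('pics/w8.png',cv2.resize(c['img'][110:240,80:300],None,fx=3.5,fy=3.5,interpolation=cv2.INTER_CUBIC))
E
```

```text
t 21.5 tcp [0.5552 0.0305 0.0615] q6 0.6884251504514222 x [ 0.0109  0.0028 -0.9999] jawang -41.779055287679775 F [-0.1677  0.1101 -2.1428] w 0.015925802396959312
th -36 slide(mm) [ 0.0349  0.0494 -0.0318] yaw -0.07570009218440532 rows>= 0.00136740567967217 0.008812583490617617
th -33 slide(mm) [ 0.0565 -0.0155 -2.3867] yaw -3.0756385596481834 rows>= 0.0477480699070793 0.3580487263851203
th -30 slide(mm) [ 0.0772 -0.2036 -4.735 ] yaw -6.075596090937836 rows>= 0.0948000272503355 0.7072870885841486
th -27 slide(mm) [ 0.097  -0.5143 -7.0703] yaw -9.075573151525461 rows>= 0.14179205506737924 1.056527724275374
th -24 slide(mm) [ 0.1159 -0.9468 -9.3861] yaw -12.075569992929971 rows>= 0.1886881814399415 1.4057706627392283
th -21 slide(mm) [  0.1338  -1.4999 -11.6761] yaw -15.07558664995318 rows>= 0.23545550400169818 1.7550159080271457
th -18 slide(mm) [  0.1506  -2.1721 -13.934 ] yaw -18.075622940289904 rows>= 0.2820617153298773 2.1042634389161705
```

View pics/w8.png

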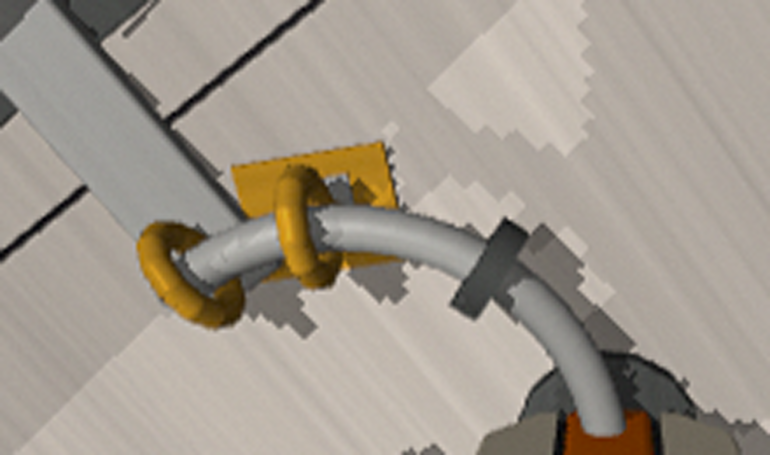

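The tip has entered the bolt ring, at about (190,272), with no contact force. I'll keep turning.

Call:
apply_moves(moves=[{"jaw": 1,"slide": [0,0,-0.0024],"yaw": -3},{"jaw": 1,"slide": [0.0001,-0.0002,-0.0047],"yaw": -6},{"jaw": 1,"slide": [0.0001,-0.0005,-0.0071],"yaw": -9},{"jaw": 1,"slide": [0.0001,-0.0009,-0.0094],"yaw": -12},{"jaw": 1,"slide": [0.0001,-0.0015,-0.0117],"yaw": -15},{"jaw": 1,"slide": [0.0001,-0.0022,-0.0139],"yaw": -18},{"jaw": 1,"slide": [0.0001,-0.0022,-0.0139],"yaw": -18}])

```text
time: 22.25
tcp_pos: [0.5628, 0.0423, 0.0615]
ee_rot: [1.518, 0.978, -1.499]
force: [0.6, 0.2, -2.1]
width: 0.0158
```

```bash
python3 - <<'E'
from h import *
st(); arc([-18,-16,-14,-12,-10,-8,-6],.0615)
E
```

```text
t 22.25 tcp [0.5628 0.0423 0.0615] q6 0.3980326130033242 x [ 0.0108  0.0028 -0.9999] jawang -23.884410398329038 F [ 0.5541  0.1885 -2.0897] w 0.01575657915014944
th -18 slide(mm) [ 0.0084  0.1385 -0.0286] yaw -0.18095170705636576 rows>= 0.0028338404635710056 0.021065390809821394
th -16 slide(mm) [ 0.019  0.106 -1.599] yaw -2.1809859307423665 rows>= 0.032052340815557565 0.2538982457208809
th -14 slide(mm) [ 0.029   0.0188 -3.1673] yaw -4.1810284065313255 rows>= 0.06334880394375293 0.48673206129584695
th -12 slide(mm) [ 0.0386 -0.1231 -4.7315] yaw -6.181078927528631 rows>= 0.09466545432124733 0.7195668134492004
th -10 slide(mm) [ 0.0476 -0.3196 -6.2899] yaw -8.181137247638802 rows>= 0.12596330988298443 0.9524024735318745
th -8 slide(mm) [ 0.0561 -0.5703 -7.8404] yaw -10.18120308276363 rows>= 0.15722684126537867 1.185239008470737
th -6 slide(mm) [ 0.064  -0.8749 -9.3813] yaw -12.18127611218577 rows>= 0.18844451204334445 1.418076380929659
```

Call:
apply_moves(moves=[{"jaw": 1,"slide": [0,0.0001,-0.0016],"yaw": -2.2},{"jaw": 1,"slide": [0,0,-0.0032],"yaw": -4.2},{"jaw": 1,"slide": [0,-0.0001,-0.0047],"yaw": -6.2},{"jaw": 1,"slide": [0,-0.0003,-0.0063],"yaw": -8.2},{"jaw": 1,"slide": [0,-0.0003,-0.0063],"yaw": -8.2}])

```text
time: 22.75
tcp_pos: [0.5649, 0.0482, 0.0615]
ee_rot: [1.417, 1.061, -1.399]
force: [-0.4, -0.5, -2.2]
width: 0.0159
```

```bash
python3 - <<'E'
from h import *
st(); print(bot.state()['torque']); arc([-10,-9,-8,-7,-6,-5,-4],.0615)
c=cam('wrist'); cv2.imwrite('pics/w9.png',cv2.resize(c['img'][110:240,80:300],None,fx=3.5,fy=3.5,interpolation=cv2.INTER_CUBIC))
E
```

```text
t 22.75 tcp [0.5649 0.0482 0.0615] q6 0.26754805465532006 x [ 0.0107  0.0027 -0.9999] jawang -15.804250629444743 F [-0.3782 -0.4589 -2.221 ] w 0.015900095723478967
[-0.1151  0.1543 -0.0261]
th -10 slide(mm) [ 0.022   0.0601 -0.0689] yaw -0.10121387579374641 rows>= 0.0018809085739007986 0.011782756204161398
th -9 slide(mm) [ 0.0262  0.0518 -0.8542] yaw -1.1012452482541448 rows>= 0.01712407362343165 0.12820084380141383
th -8 slide(mm) [ 0.0304  0.0299 -1.6393] yaw -2.101278430587996 rows>= 0.032797049425740105 0.2446191420940624
th -7 slide(mm) [ 0.0344 -0.0058 -2.4239] yaw -3.101313382370506 rows>= 0.04848233850941349 0.36103764637607755
th -6 slide(mm) [ 0.0383 -0.0552 -3.2077] yaw -4.101350061020682 rows>= 0.0641678863788202 0.477456351690417
th -5 slide(mm) [ 0.042  -0.1182 -3.9905] yaw -5.1013884218531445 rows>= 0.07985017029794025 0.5938752528350576
th -4 slide(mm) [ 0.0456 -0.1949 -4.7722] yaw -6.101428418132542 rows>= 0.09552719685750913 0.7102943443693297
```

View pics/w9.png

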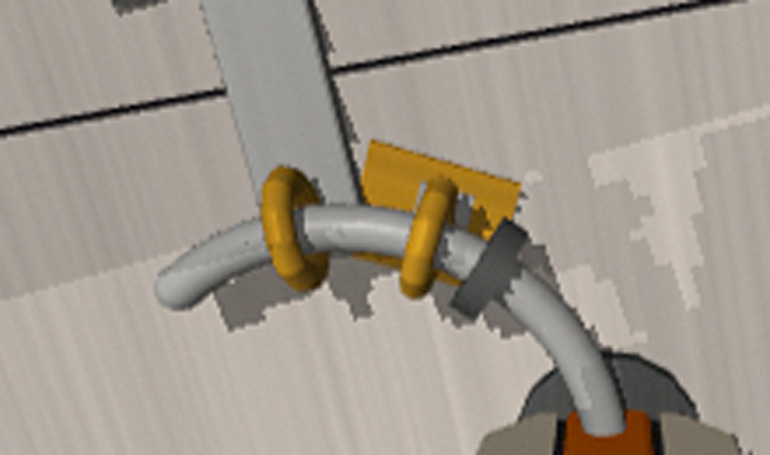

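Both rings are threaded: the bolt ring at (293,228), the fixed ring at (430,240) and the tip at (180,288). The collar at (490,270) has roughly 8 mm still to go. Now I feel for the seat.

Call:
apply_moves(moves=[{"jaw": 1,"slide": [0,0,-0.0016],"yaw": -2.1},{"jaw": 1,"slide": [0,0,-0.0032],"yaw": -4.1},{"jaw": 1,"slide": [0,-0.0002,-0.0048],"yaw": -6.1},{"jaw": 1,"slide": [0,-0.0002,-0.0048],"yaw": -6.1}])

```text
time: 23.2
tcp_pos: [0.566, 0.0528, 0.0615]
ee_rot: [1.342, 1.118, -1.325]
force: [-0.7, -0.2, -1.4]
width: 0.0156
```

```bash
python3 - <<'E'
from h import *
st(); print(bot.state()['torque']); arc([-4,-3,-2,-1,0,1,2,3],.0615)
E
```

```text
t 23.2 tcp [0.566  0.0528 0.0615] q6 0.17167571975038579 x [ 0.0107  0.0027 -0.9999] jawang -9.839450205577242 F [-0.657  -0.2274 -1.4054] w 0.01563394591697173
[-0.1233  0.0641  0.0099]
th -4 slide(mm) [ 0.0331  0.0456 -0.0716] yaw -0.13686353632850512 rows>= 0.0018221786557846723 0.015932891307160083
th -3 slide(mm) [ 0.0366  0.0369 -0.8569] yaw -1.1369050030930623 rows>= 0.01716958240112694 0.13235215402713182
th -2 slide(mm) [ 0.0399  0.0144 -1.642 ] yaw -2.1369479917469363 rows>= 0.0328502957097073 0.24877159391698908
th -1 slide(mm) [ 0.043  -0.0218 -2.4265] yaw -3.13699244991507 rows>= 0.04853991677377979 0.3651912048795192
th 0 slide(mm) [ 0.0461 -0.0716 -3.2103] yaw -4.137038323431511 rows>= 0.06422889034878604 0.48161098060902346
th 1 slide(mm) [ 0.0489 -0.1352 -3.9931] yaw -5.137085556405523 rows>= 0.07991422595305037 0.5980309145990133
th 2 slide(mm) [ 0.0517 -0.2123 -4.7747] yaw -6.1371340912895676 rows>= 0.09559411216691602 0.7144510001501243
th 3 slide(mm) [ 0.0543 -0.3031 -5.5548] yaw -7.137183868949492 rows>= 0.1112670858721931 0.8308712303782878
```

Call:
apply_moves(moves=[{"jaw": 1,"slide": [0,0,-0.0009],"yaw": -1.1},{"jaw": 1,"slide": [0,0,-0.0016],"yaw": -2.1},{"jaw": 1,"slide": [0,0,-0.0016],"yaw": -2.1}])

```text
time: 23.5
tcp_pos: [0.5669, 0.0538, 0.0617]
ee_rot: [1.316, 1.136, -1.298]
force: [3.6, -2.8, -2.9]
width: 0.0157
```

Call:
apply_moves(moves=[{"jaw": 1,"slide": [0,0,-0.0008],"yaw": -1},{"jaw": 1,"slide": [0,0,-0.0008],"yaw": -1},{"jaw": 1,"slide": [0,0,-0.0008],"yaw": -1}])

```text
time: 23.8
tcp_pos: [0.5674, 0.0542, 0.0618]
ee_rot: [1.303, 1.143, -1.285]
force: [4.3, -4.0, -3.4]
width: 0.0157
```

```bash
python3 - <<'E'
from h import *
st(); print(bot.state()['torque']); arc([-2,-1,0,1,2,3],.0615)
E
```

```text
t 23.8 tcp [0.5674 0.0542 0.0618] q6 0.12147264052495685 x [ 0.0129  0.0014 -0.9999] jawang -6.7334068374105565 F [ 4.2965 -3.9778 -3.4335] w 0.015702880308833614
[-0.8676 -0.7733 -0.0106]
th -2 slide(mm) [ 0.3169 -1.1439  0.0135] yaw 0.9687769665406307 rows>= 0.023741882111145765 0.11277962357865318
th -1 slide(mm) [ 0.3193 -1.1375 -0.7719] yaw -0.031297714185257064 rows>= 0.02822558268835688 0.003643505725873931
th 0 slide(mm) [ 0.3215 -1.1448 -1.5572] yaw -1.031373678392697 rows>= 0.03918650451684608 0.12006678444618125
th 1 slide(mm) [ 0.3235 -1.1659 -2.3423] yaw -2.0314508335227686 rows>= 0.052727106358655094 0.23649020180707434
th 2 slide(mm) [ 0.3254 -1.2006 -3.1269] yaw -3.031529085564898 rows>= 0.06730528387490073 0.35291374686436533
th 3 slide(mm) [ 0.327  -1.249  -3.9108] yaw -4.031608339171498 rows>= 0.0823687415922804 0.46933740851821865
```

Call:
apply_moves(moves=[{"jaw": 1,"slide": [0,-0.0007,-0.0004],"yaw": 0},{"jaw": 1,"slide": [0,-0.0014,-0.0007],"yaw": 0},{"jaw": 1,"slide": [0,-0.0014,-0.0007],"yaw": 0}])

```text
time: 24.1
tcp_pos: [0.5673, 0.0543, 0.0621]
ee_rot: [1.303, 1.141, -1.283]
force: [7.4, -5.2, -7.5]
width: 0.0155
```

```bash
python3 - <<'E'
from h import *
st(); s=bot.state(); print(s['torque'],'push',s['force'][:2]@[.843,-.537], 'radial',s['force'][:2]@[.537,.843])
E
```

```text
t 24.1 tcp [0.5673 0.0543 0.0621] q6 0.12293103116786432 x [ 0.0154  0.0002 -0.9999] jawang -6.738896257254195 F [ 7.3537 -5.1527 -7.5494] w 0.015544601191857218
[-1.1892 -1.3803 -0.1852] push 8.966169994781238 radial -0.3948051913862856
```

Call:
apply_moves(moves=[{"jaw": 1,"slide": [0.0005,-0.0012,-0.0006],"yaw": 0},{"jaw": 1,"slide": [0.0005,-0.0012,-0.0006],"yaw": 0},{"jaw": 1,"slide": [0.0005,-0.0012,-0.0006],"yaw": 0},{"jaw": 1,"slide": [0.0005,-0.0012,-0.0006],"yaw": 0},{"jaw": 1,"slide": [0.0005,-0.0012,-0.0006],"yaw": 0},{"jaw": 1,"slide": [0.0005,-0.0012,-0.0006],"yaw": 0},{"jaw": 1,"slide": [0.0005,-0.0012,-0.0006],"yaw": 0},{"jaw": 1,"slide": [0.0005,-0.0012,-0.0006],"yaw": 0},{"jaw": 1,"slide": [0.0005,-0.0012,-0.0006],"yaw": 0}])

```text
time: 25.0
tcp_pos: [0.5673, 0.0542, 0.0621]
ee_rot: [1.304, 1.138, -1.282]
force: [5.9, -5.0, -3.3]
width: 0.0161
```

```bash
python3 - <<'E'
from h import *
st(); s=bot.state(); print(s['torque'],'push',s['force'][:2]@[.843,-.537], 'radial',s['force'][:2]@[.537,.843])
E
```

```text
t 25.0 tcp [0.5673 0.0542 0.0621] q6 0.12412595349360564 x [ 0.0178 -0.0008 -0.9998] jawang -6.75081050955388 F [ 5.9159 -4.9875 -3.3302] w 0.016108765643224804
[-1.0943 -1.1112 -0.143 ] push 7.665400822240869 radial -1.0276434458461683
```

Call:
apply_moves(moves=[{"jaw": 1,"slide": [0.0008,-0.0002,-0.0001],"yaw": 0},{"jaw": 1,"slide": [0.0013,-0.0002,-0.0001],"yaw": 0},{"jaw": 1,"slide": [0.0015,-0.0002,-0.0001],"yaw": 0}])

```text
time: 25.3
tcp_pos: [0.5676, 0.0543, 0.0611]
ee_rot: [1.304, 1.137, -1.281]
force: [2.6, -2.5, 1.5]
width: 0.0158
```

```bash
python3 - <<'E'
from h import *
st(); s=bot.state(); print(s['torque'],'push',s['force'][:2]@[.843,-.537], 'radial',s['force'][:2]@[.537,.843])
E
```

```text
t 25.3 tcp [0.5676 0.0543 0.0611] q6 0.1242734185419223 x [ 0.0188 -0.0009 -0.9998] jawang -6.744109550008958 F [ 2.5587 -2.4617  1.499 ] w 0.015807330120199106
[-0.4811 -0.3929 -0.0054] push 3.4788707691918495 radial -0.7012087927412195
```

Call:
apply_moves(moves=[{"jaw": 0.6,"slide": [0,0,0],"yaw": 0},{"jaw": 0.4,"slide": [0,0,0],"yaw": 0},{"jaw": 0.2,"slide": [0,0,0],"yaw": 0},{"jaw": 0.1,"slide": [0,0,0],"yaw": 0},{"jaw": 0.1,"slide": [-0.015,0,0],"yaw": 0},{"jaw": 0.1,"slide": [-0.035,0,0],"yaw": 0},{"jaw": 0.1,"slide": [-0.06,0,0],"yaw": 0},{"jaw": 0.1,"slide": [-0.09,0,0],"yaw": 0},{"jaw": 0.1,"slide": [-0.11,0,0.02],"yaw": 0},{"jaw": 0.1,"slide": [-0.11,0,0.04],"yaw": 0},{"jaw": 0.1,"slide": [-0.11,0,0.05],"yaw": 0},{"jaw": 0.1,"slide": [-0.11,0,0.05],"yaw": 0}])

```text
time: 26.5
tcp_pos: [0.5595, 0.0038, 0.1714]
ee_rot: [1.305, 1.137, -1.282]
force: [-0.8, 0.7, -0.8]
width: 0.0422
```

```bash
python3 - <<'E'
from h import *
st(); c=cam('wrist'); np.savez('wrist7.npz',**c); cv2.imwrite('pics/w10.png',cv2.resize(c['img'][90:260,130:400],None,fx=2.9,fy=2.9,interpolation=cv2.INTER_CUBIC))
t=cam('top'); s=cam('scene')
for n in ('paint','cup','figure'):
    print(n,look(t,n)[:2],look(s,n)[:2])
E
```

```text
t 26.5 tcp [0.5595 0.0038 0.1714] q6 0.0340284478049483 x [ 0.0188 -0.001  -0.9998] jawang -6.840614023313862 F [-0.7626  0.6547 -0.8123] w 0.04222619156989683
paint [(0.58, array([ 0.4603, -0.2006,  0.047 ]))] [(0.75, array([ 0.4755, -0.2027,  0.0516]))]
cup [(0.74, array([ 0.443 , -0.4065,  0.0394]))] [(0.57, array([ 0.4349, -0.3936,  0.0488]))]
figure [] [(0.63, array([0.4751, 0.3906, 0.0493]))]
```

View pics/w10.png

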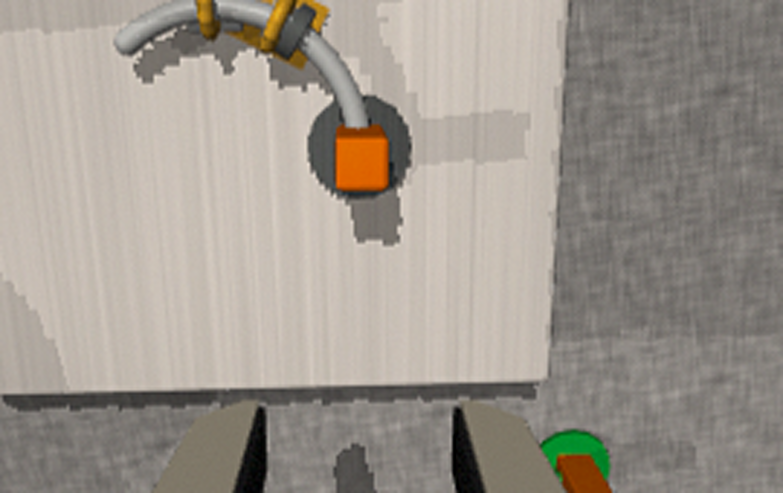

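The pin stands on its foot at (360,150). The collar at (297,28) is against the fixed ring at (275,25), and the tip at (125,42) is past the bolt ring at (207,15). I'll do a last numeric check and hand in if it is good.

```bash
python3 - <<'E'
from h import *
c=dict(np.load('wrist7.npz')); P=cloud(c); z=P[...,2]; hsv=cv2.cvtColor(c['img'],cv2.COLOR_BGR2HSV)
o=(hsv[...,0]>3)&(hsv[...,0]<16)&(hsv[...,1]>170)&(abs(z-.097)<.004)&(abs(P[...,0]-.567)<.02)&(abs(P[...,1]-.054)<.02)
Q=P[o]; A=np.c_[Q[:,:2],np.ones(len(Q))]; print('handle top',len(Q),Q.mean(0),'slope',np.linalg.lstsq(A,Q[:,2],rcond=None)[0][:2])
r=((hsv[...,0]<4)|(hsv[...,0]>174))&(hsv[...,1]>180)&(abs(z-.089)<.004); print('knob',r.sum(),P[r].mean(0) if r.any() else None)
if abs(Q[:,2].mean()-.097)<.0015: bot.sign_off(); print('signed off')
E
```

```text
handle top 334 [0.5684 0.0538 0.0964] slope [-0.0137 -0.0162]
knob 0 None
the job is handed in; nothing more can be done
signed off
```

I slid the bolt home, passed the curved pin through both rings and seated its collar on the fixed ring. I then pressed, let go and handed the job in at about 26.6 s, well inside the 72 s.

- **Bolt:** I felt the hard stop twice, at about 20 N and about 15 N. After the first stop I drew the bolt back 2 mm while letting go of the knob, then pushed it home again before using the pin. The knob was out of the last picture, so I could not check the bolt directly at the end. The bar stands through its ring, which holds it in line.
- **Pin:** I used the bare steel one; the green and pink look-alikes were left alone. It went through both rings with no noticeable contact force, and the collar met the fixed ring with the handle at about -2° polar.
- **Push:** The collar push read 9.0 N after a short first push, then 7.7 N at the end of a 0.9 s hold. Force was only read at the end of each move, so I have no trace in between. The highest single reading while the pin was in contact was about 12 N in all directions together, well under 25 N.
- **End state:** The last picture shows the collar against the fixed ring and the tip past the bolt ring. The pin stands free on its foot, with its handle top at 96.4 mm against 97 mm expected.
- **Bystanders:** The scene camera found the paint bottle, figure and cup within about 5 mm of where they started. The top camera agreed for the cup. It had missed the bottle at the start, and it missed the figure at the end because the arm may have hidden it.
- **Tool tilt:** The gripper was tilted by about 1° at the end; this had no visible effect on the pin.

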